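Spot-mark turned rosette blanks on the cross-slide table

TASK

Lay all the round wooden blanks flat in the compartments of the cross-slide table's tray, then slide the spindle's speed fader up level with the brass index. Move the table by its knob to bring the blanks under the fixed spindle point one after another, the largest first and so on down to the smallest, each centred straight under the point (to about 4 mm) and kept still there for a good second. Then slide the fader right back to off and pull the table fully home towards the robot, with the blanks still lying in the tray; leave the other tools on the bench alone.

Things in the scene. Friction and masses are not known exactly. Their poses are not given: they have to be found in the camera images.
- blank_a: the largest kind of turned round wooden blank: a plain light-wood disc 56 across, 20 thick; origin at the disc's centre (z 10 above what it lies flat on). The four kinds are 56, 46, 36 and 27 across; in each start two or three of them are present (None if absent), lying flat on the bench to the robot's left
- blank_b: the second largest kind of turned round wooden blank: a plain light-wood disc 46 across, 20 thick; origin at the disc's centre (z 10 above what it lies flat on). The four kinds are 56, 46, 36 and 27 across; in each start two or three of them are present (None if absent), lying flat on the bench to the robot's left
- blank_c: the third largest kind of turned round wooden blank: a plain light-wood disc 36 across, 20 thick; origin at the disc's centre (z 10 above what it lies flat on). The four kinds are 56, 46, 36 and 27 across; in each start two or three of them are present (None if absent), lying flat on the bench to the robot's left
- blank_d: the smallest kind of turned round wooden blank: a plain light-wood disc 27 across, 20 thick; origin at the disc's centre (z 10 above what it lies flat on). The four kinds are 56, 46, 36 and 27 across; in each start two or three of them are present (None if absent), lying flat on the bench to the robot's left
- spindle_tip (a point): lower end of the fixed steel spindle point, 90 above the bench, 18 above a blank in the tray. Point 8 thick to 42 above the tip, then a spindle 40 across on an arm from a column at the far left. Axes of the station: x along the saddle's travel (roughly away from the robot), y along the tray's travel (roughly left)
- saddle (a joint): lower slide of the aluminium cross-slide table, m: 0 = fully home at its near stop (towards the robot), up to 0.235 away from the robot
- deck (a joint): upper slide, m: -0.06 to 0.06, 0 in the middle, grows along the station's y (roughly to the left). It stays where left, about 2.5 N friction on both slides
- deck_mid (a point): middle of the tray on the upper slide, at the height of its floor (52 above the bench). Tray 154 x 154, crossed and edged by 6 wide, 6 high ribs into 2 x 2 open compartments, each 68 x 68 inside, centred at x, y = +-37 from here. Axes as the station's. With the saddle home the tray is clear of the spindle for loading
- knob (a point): top centre of the black square knob (20 x 20, 54 high, foot level with the tray's floor, sides along the tray's axes) on a tongue at the tray's robot-side edge, 130 from the middle of the tray; pinch it to move the table
- fader_base: aluminium track of the spindle's speed fader, 40 x 170 x 14, on the bench to the robot's right; origin at the centre of its underside, its y axis along the travel (roughly away from the robot)
- fader (a joint): fader, m: 0 = off (end nearest the robot), up to 0.12 along the track's y; stays where left, about 1.5 N
- fader_top (a point): top centre of the fader's black grip, 28 across the track, 20 along it, 40 high, its foot 14.5 and its top 54.5 above the bench
- index_tip (a point): tip of the small brass index blade, 18 above the bench, clipped at the right edge of the track to show the working speed; axes as the track's (y along the travel). The fader is set when its top centre has the same y as this point
- pencil: bystander, to be left alone: flat carpenter's pencil 170 x 14 x 8; origin at its underside's centre
- sander: bystander, to be left alone: cork sanding block 90 x 60 x 32; origin at its underside's centre
- offcut: bystander, to be left alone: plywood offcut 100 x 45 x 22; origin at its underside's centre
- chisel_a: bystander, to be left alone: wood-handled carving chisel 230 long, handle 26 thick; origin at its underside's centre
- chisel_b: bystander, to be left alone: wood-handled carving chisel 230 long, handle 26 thick; origin at its underside's centre
- mallet: bystander, to be left alone: black-headed mallet 240 long; origin at its underside's centre
- wax: bystander, to be left alone: wax tin 70 across, 75 tall; origin at its underside's centre
There are look-alikes about, which are no part of the job. Leave any green or purple look-alike of the blank_c alone. What is shaped like the blank_a but green is not meant.

How it is judged:
By the outcome, as a careful person would: the job done as asked, in the order asked, and still so for the second after the job is handed in, with the robot touching nothing.
Of blank_a, blank_b, blank_c, blank_d only 2 to 3 are there at a start; the rules pass over those that are not, and their reading is None.
At some moment in a run one of blank_a, blank_b, blank_c, blank_d may be knocked a few centimetres aside while the robot is not near it.
Once in a run the grip may slacken for a moment while it holds something.
It also fails if it takes over 210 s, if anything falls off the work surface, if the arm or the gripper's body presses on something with over 40 N, if the wrist force passes 120 N, or if a joint passes its speed limit or range.

ROBOT

A 6-joint arm with a two-finger parallel gripper is mounted at the origin on the work surface. World frame = base frame: x ahead of the robot, y to its left, z up, the work surface at z = 0. Lengths are in m, angles in degrees, forces in N, time in s.
With the tool pointing down it reaches from about 0.4 to 0.825 m from the base axis. Payload 7 kg.
Tool frame: the origin (TCP) lies between the finger pads; the fingertips stand 22 mm ahead of it and the grasp point (between the pads) lies 3 mm ahead of it; z points along the fingers, y is the line along which they close (so a half turn about z gives the same grasp; the last joint's range is limited). The gripper opens to 88 mm and grips with 3 to 60 N. Pads are 19 mm wide; open, the fingers measure 130 mm over their backs; the gripper's body (78 mm by 193 mm) begins 47 mm behind the grasp point.
Start: joints at [89.731, 20.546, 0.682, 0, -70.136, -16.507], TCP at [0.195, 0.646, 0.216] pointing down, gripper open.
Joint ranges: [-176.03, 176.03], [-82.01, 121.73], [-58.28, 71.71], [-173.87, 95.51], [-174.79, -0.11], [-173.66, 173.66]. Speed limits (degrees/s): [136.94, 136.94, 172.46, 180, 180, 180].

INTERFACE

Orientations are given as [roll, pitch, yaw] about the fixed x, y, z axes, in that order (R = Rz(yaw) Ry(pitch) Rx(roll)).
In Python, from plant import r, vision gives the robot as it stands.
- The arm moves only by the shell command python3 -m pendant 'ROWS' [FORCE]. ROWS is JSON, a list that holds one entry, the list of rows, each a list of 7 numbers: the shift along the tool's x, y, z scaled (see below), then the turn, a rotation vector about the tool's x, y, z scaled (see below), then the opening, from -1 (shut) to 1 (fully open). In form: [[[x, y, z, wx, wy, wz, fingers], ...]]. A call has exactly 8 rows; each row shifts and turns the commanded pose from where the row before left it, along the tool's axes as they then stand; what a row does not reach is not made up. The controller multiplies each number of a shift by 20 mm and each number of a turn by 4 degrees. A row lasts 1/10 s, in which the tool goes at most 50 mm and 8.59 degrees, less where a joint would pass 70% of its speed; a pose out of reach is approached as far as the arm can. A call with a number of a shift or a turn outside -1 to 1 is refused whole. A call with a gripper value outside its range is refused whole. The fingers move at their own pace and stop on an object; FORCE is the grip in N (left out, the last holds). Time passes only in rows, so rows that do not move let the fingers close, or fill a call up. It gives the time, the measured TCP pose, the force, the opening and the grip force at its end, in the units of the state.
- r.get_state(): the state, without advancing time (a new reading comes with each control period).
- vision.capture(name): name is "scene" or "top" or "wrist"; returns a dict with "frame" (400x640x3 uint8, blue, green, red), "depth" (400x640 float32, m along the optical axis (not along the pixel's ray), 0 where there is no reading), "camera_matrix" (3x3 intrinsics, pixels), "extrinsics" (4x4, takes a point from world to camera coordinates); the wrist camera has in their place "hand_eye" (4x4, takes a point from camera to tool coordinates, whose origin is the TCP and whose axes are the flange's). Camera axes: x right, y up, looking along -z (the intrinsics and any distortion apply to the point x, -y, -z); pixel columns grow to the right and rows downward; lengths in m; the calibration is good to about 2 mm. A picture is of the moment at which its call begins: read the wrist's pose just before it.
- r.close_job(): hands the job in; it is judged then, once.
The state is a dict: "time_s": time; "joints": joint angles; "qd": joint speeds; "joint_torque": joint torques, N m; "tcp_pos": TCP position; "eef_rot": TCP orientation; "contact_force": force on the tool from outside, world axes, zero at the start; "moment": the same for the moment, N m; "gripper_width": finger opening in m; "gripper_force": force on a finger pad.
Only numpy, scipy, OpenCV 4.12 (cv2) and the standard library are available. Lean on these libraries where they do the work, as an engineer would, in place of code of your own. Each camera call takes 0.05 s, during which the arm holds its last target. There are 200 camera calls.

## Working session

There is one attempt and no reset: what is moved stays moved. The work goes in short steps, Python scripts to look and compute and a shell command to move; the robot and the scene stay as the last step left them, time stands still between calls to the robot, and variables do not carry over. Pictures are saved under pics/ and viewed, at most 14 in all, crops included, and the job is handed in when it is done.

```bash
ls; mkdir -p pics; cat > h.py <<'E'
import numpy as np, cv2
from plant import r, vision
from scipy.spatial.transform import Rotation as R
def cap(n):
    s=r.get_state(); c=vision.capture(n)
    K=np.array(c["camera_matrix"])
    if n=="wrist":
        T=np.eye(4); T[:3,:3]=R.from_euler('xyz',s["eef_rot"],degrees=True).as_matrix(); T[:3,3]=s["tcp_pos"]
        C=T@np.array(c["hand_eye"])
    else: C=np.linalg.inv(np.array(c["extrinsics"]))
    return c["frame"],np.array(c["depth"]),K,C
def ray(K,C,u,v,z):
    d=C[:3,:3]@np.array([(u-K[0,2])/K[0,0],-(v-K[1,2])/K[1,1],-1.0]); o=C[:3,3]
    return o+d*(z-o[2])/d[2]
def pt(D,K,C,u,v):
    d=D[int(v),int(u)]
    return C[:3,:3]@(d*np.array([(u-K[0,2])/K[0,0],-(v-K[1,2])/K[1,1],-1.0]))+C[:3,3]
def proj(K,C,p):
    q=np.linalg.inv(C)@np.append(p,1); return K[0,0]*q[0]/-q[2]+K[0,2],-K[1,1]*q[1]/-q[2]+K[1,2]
def cloud(D,K,C):
    v,u=np.indices(D.shape); 
    P=np.stack([(u-K[0,2])/K[0,0],-(v-K[1,2])/K[1,1],-np.ones_like(D)],-1)*D[...,None]
    return P@C[:3,:3].T+C[:3,3]
E
python3 - <<'E'
from h import *
s=r.get_state(); print({k:np.round(v,3).tolist() for k,v in s.items()})
for n in("top","scene","wrist"):
    f,D,K,C=cap(n); cv2.imwrite(f"pics/{n}0.png",f); np.savez(f"{n}0.npz",f=f,D=D,K=K,C=C); print(n,K.tolist(),np.round(C,3).tolist())
E
```

```text
pics
{'time_s': 0.0, 'joints': [89.733, 20.592, 0.633, -0.021, -70.134, -16.507], 'qd': [0.009, 0.031, -0.003, -0.005, -0.057, 0.048], 'joint_torque': [0.001, -58.271, 29.305, 6.997, 0.007, -0.0], 'tcp_pos': [0.195, 0.646, 0.215], 'eef_rot': [179.906, -0.008, -16.782], 'contact_force': [0.143, 0.221, -0.48], 'moment': [-0.01, -0.007, -0.021], 'gripper_force': 0.0, 'gripper_width': 0.087}
top [[400.6342406033443, 0.0, 324.28628365085734], [0.0, 400.6342406033443, 198.7306298600586], [0.0, 0.0, 1.0]] [[-0.02, 0.996, -0.089, 0.432], [-1.0, -0.018, 0.024, 0.03], [0.022, 0.089, 0.996, 1.399], [0.0, 0.0, 0.0, 1.0]]
scene [[380.10351892552956, 0.0, 321.0338742648081], [0.0, 380.10351892552956, 202.0133662025158], [0.0, 0.0, 1.0]] [[-0.631, -0.578, 0.518, 1.133], [0.776, -0.484, 0.405, 0.48], [0.017, 0.657, 0.753, 0.931], [0.0, 0.0, 0.0, 1.0]]
wrist [[342.08632095817563, 0.0, 317.3893177360379], [0.0, 342.08632095817563, 198.83261630424875], [0.0, 0.0, 1.0]] [[-0.288, 0.92, 0.266, 0.267], [-0.958, -0.277, -0.079, 0.623], [0.001, -0.277, 0.961, 0.383], [0.0, 0.0, 0.0, 1.0]]
```

View pics/top0.png

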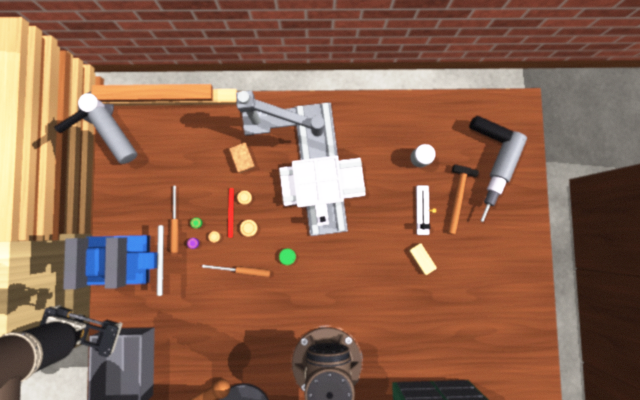

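View pics/scene0.png

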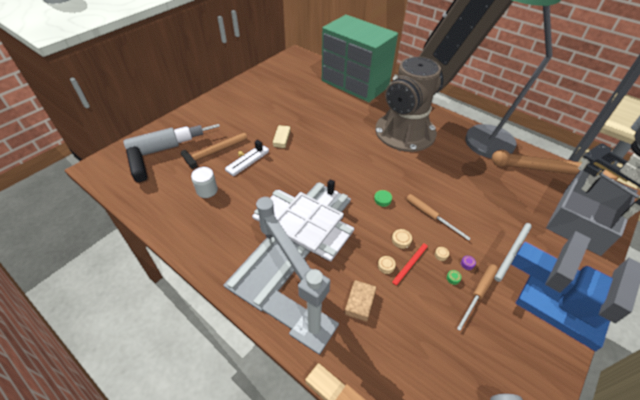

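View pics/wrist0.png

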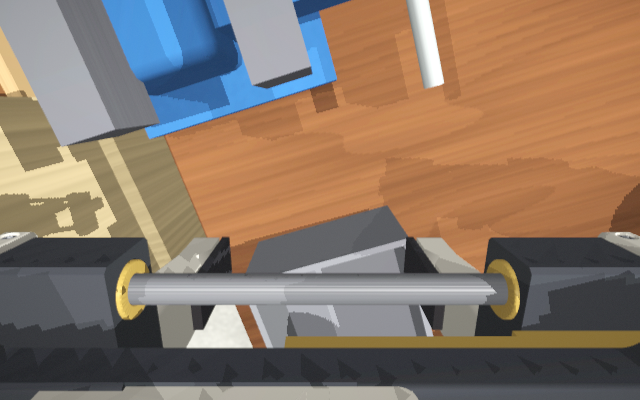

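The top view shows three wood blanks at about (244,198), (249,228) and (214,237). The tray is at (322,181), the knob at (321,218), the spindle at (317,122), and the fader track at (422,210) with its grip near (425,228). The brass index is at (433,210). Next I measure them.

```bash
python3 - <<'E'
from h import *
for n in("top","scene"):
    z=np.load(f"{n}0.npz"); f,D,K,C=[z[k] for k in "fDKC"]; P=cloud(D,K,C)
    hsv=cv2.cvtColor(f,cv2.COLOR_BGR2HSV)
    print(n)
    for nm,u,v in ([("b",244,198),("b",249,228),("b",214,237),("wood",270,215)] if n=="top" else [("b",402,239),("b",387,265),("b",442,255)]): print(hsv[v,u],P[v,u].round(3))
    m=((hsv[...,0]>10)&(hsv[...,0]<25)&(hsv[...,2]>190)&(hsv[...,1]<170)).astype(np.uint8)
    k,l,st,ce=cv2.connectedComponentsWithStats(m)
    for i in range(1,k):
        if 15<st[i,4]<900:
            c=[ray(K,C,*ce[i],h) for h in(0.02,)][0]
            px=P[l==i]
            w=[np.linalg.norm(ray(K,C,st[i,0],ce[i][1],.02)-ray(K,C,st[i,0]+st[i,2],ce[i][1],.02)),np.linalg.norm(ray(K,C,ce[i][0],st[i,1],.02)-ray(K,C,ce[i][0],st[i,1]+st[i,3],.02))]
            print(st[i],ce[i].round(1),c.round(3),np.median(px[:,2]).round(3),np.round(w,3))
    # black things
    m=((hsv[...,2]<50)&(P[...,2]>0.02)&(P[...,2]<.12)&(P[...,0]<.75)&(P[...,0]>.4)&(abs(P[...,1])<.35)).astype(np.uint8)
    k,l,st,ce=cv2.connectedComponentsWithStats(m)
    for i in range(1,k):
        if st[i,4]>4: print("blk",st[i],ce[i].round(1),np.median(P[l==i],0).round(3),P[l==i][:,2].max().round(3))
def crop(n,u,v,w,h,s):
    f=np.load(f"{n}0.npz")["f"]; return cv2.resize(f[v:v+h,u:u+w],None,fx=s,fy=s,interpolation=cv2.INTER_CUBIC)
cv2.imwrite("pics/topc.png",np.hstack([crop("top",270,95,110,145,4),crop("top",395,140,80,145,4)]))
E
```

```text
top
[ 26  69 255] [0.562 0.273 0.025]
[ 26  67 255] [0.459 0.257 0.019]
[ 25  69 255] [0.431 0.376 0.019]
[  9 172 166] [ 0.503  0.188 -0.001]
[ 82 120  13  13 103] [ 87.1 126.3] [0.822 0.815 0.02 ] -0.612 [0.045 0.046]
[ 73 122   8   5  21] [ 76.9 124.5] [0.829 0.851 0.02 ] -0.519 [0.027 0.018]
[230 143  24  29 443] [241.5 156.9] [0.706 0.283 0.02 ] 0.032 [0.083 0.102]
[451 174  16  60 279] [458.3 204.9] [ 0.525 -0.468  0.02 ] 0.023 [0.056 0.209]
[  8 180   3  16  28] [  9.1 187.6] [0.612 1.071 0.02 ] -0.158 [0.01  0.055]
[237 190  15  15 135] [244.3 196.9] [0.566 0.273 0.02 ] 0.019 [0.051 0.052]
[171 215   7  38 205] [174.4 234.9] [0.441 0.51  0.02 ] 0.023 [0.024 0.129]
[240 219  18  18 180] [248.3 227.6] [0.461 0.26  0.02 ] 0.019 [0.061 0.061]
[208 231  12  12  89] [214.  236.4] [0.433 0.376 0.02 ] 0.018 [0.041 0.041]
[410 243  27  32  98] [424.2 258.4] [ 0.344 -0.341  0.02 ] 0.018 [0.093 0.109]
[236 268  34   9 182] [252.4 271.5] [0.312 0.246 0.02 ] 0.023 [0.115 0.03 ]
[ 46 293   8  14  58] [ 50.2 301.7] [0.227 0.917 0.02 ] -0.324 [0.026 0.046]
[ 30 296   6   7  31] [ 33.  299.4]
[... 878 characters left out ...]
.673  0.02 ] 0.035 [0.039 0.039]
[618 178  19  10  49] [627.1 182.9] [-0.226  0.732  0.02 ] -0.587 [0.066 0.054]
[408 195  30  22 137] [423.  205.4] [0.309 0.248 0.02 ] 0.024 [0.096 0.093]
[393 229  19  16 243] [401.9 236.7] [0.458 0.26  0.02 ] 0.02 [0.056 0.059]
[436 247  13  11 116] [441.9 251.9] [0.431 0.377 0.02 ] 0.02 [0.038 0.038]
[379 256  17  15 201] [386.6 263. ] [0.564 0.274 0.02 ] 0.02 [0.048 0.049]
[476 266  20  28 164] [485.2 279.7] [0.437 0.51  0.02 ] 0.024 [0.055 0.089]
[346 281  30  35 685] [360.4 297.7] [0.698 0.279 0.02 ] 0.032 [0.079 0.1  ]
blk [256 141   6  10  44] [258.7 145.9] [ 0.46  -0.333  0.044] 0.056
blk [328 181   6  13  65] [330.4 187.1] [0.49  0.012 0.09 ] 0.109
```

View pics/topc.png

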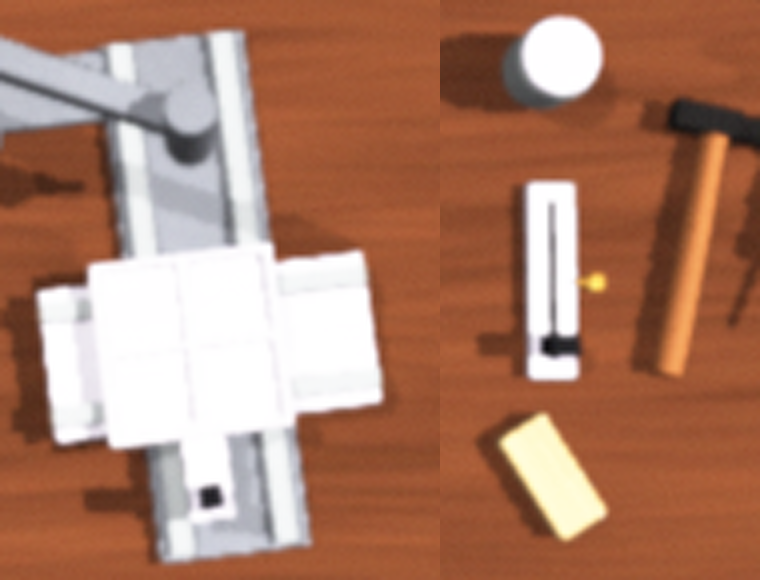

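The crop shows the deck near the middle of its travel with the tray a few degrees off square. The knob is at crop (210,497), the fader grip at (550,345), and the brass blade's root at (580,282). The sander is close to the fader's near end.

```bash
cat >> h.py <<'E'
def go(p,yaw=None,s=None):
    s=s or r.get_state(); y0=s["eef_rot"][2]; T=R.from_euler('xyz',s["eef_rot"],degrees=True)
    dy=0 if yaw is None else (yaw-y0+180)%360-180
    wz=T.as_matrix()[2,2]*dy/4  # rot about tool z
    tl=(R.from_euler('xyz',[180,0,y0+dy],degrees=True) if yaw is not None else T)
    d=tl.inv().apply(np.array(p)-s["tcp_pos"])/.02
    print("turn units wz %.2f; then shift units (tool xyz)"%wz,d.round(2),"now",np.round(s["tcp_pos"],4),np.round(s["eef_rot"],1))
E
python3 - <<'E'
from h import *
for n in("top","scene"):
    z=np.load(f"{n}0.npz"); f,D,K,C=[z[k] for k in "fDKC"]; P=cloud(D,K,C)
    hsv=cv2.cvtColor(f,cv2.COLOR_BGR2HSV)
    b=(P[...,0]>.5)&(P[...,0]<.75)&(abs(P[...,1])<.12)&(P[...,2]>.046)&(P[...,2]<.066)
    q=P[b][:,:2].astype(np.float32); print(n,"tray",cv2.minAreaRect(q),len(q),np.median(P[b][:,2]))
    b=(P[...,0]>.7)&(P[...,0]<.95)&(abs(P[...,1])<.08)&(P[...,2]>.11)
    for lo in np.arange(.08,.5,.03):
        c=(P[...,0]>.7)&(P[...,0]<.95)&(abs(P[...,1])<.06)&(P[...,2]>lo)&(P[...,2]<lo+.03)
        if c.sum()>3: print(lo.round(2),c.sum(),P[c].min(0).round(3),P[c].max(0).round(3))
z=np.load("top0.npz"); f,D,K,C=[z[k] for k in "fDKC"]; P=cloud(D,K,C)
for x in np.arange(.15,.5,.05): print(x.round(2),[ (P[(abs(P[...,0]-x)<.025)&(abs(P[...,1]-y)<.025)][:,2].max().round(2) if ((abs(P[...,0]-x)<.025)&(abs(P[...,1]-y)<.025)).any() else None) for y in np.arange(.3,.75,.05)])
for h in (.0545,): print("fader",ray(K,C,423.5,226.5,h))
print("index",ray(K,C,395+580/4,140+282/4,.018),"tray px",ray(K,C,317.5,181.3,.055))
a=[ray(K,C,395+u/4,140+v/4,.014) for u,v in((527,182),(575,182),(578,378),(527,378))];print(np.round(a,3).tolist())
go([.45,.27,.2],-40)
E
```

```text
top tray ((0.59659343957901, 0.0047747790813446045), (0.19393306970596313, 0.23171263933181763), 5.196051120758057) 2160 0.052585457983198136
0.14 5 [0.742 0.011 0.163] [0.756 0.039 0.169]
0.17 30 [0.74  0.001 0.17 ] [0.757 0.039 0.199]
0.2 85 [0.739 0.002 0.2  ] [0.786 0.059 0.23 ]
0.23 132 [ 0.74 -0.    0.23] [0.782 0.059 0.26 ]
0.26 64 [0.74  0.003 0.26 ] [0.779 0.038 0.267]
scene tray ((0.5944539904594421, 0.0203864648938179), (0.19105839729309082, 0.15659359097480774), 6.624135971069336) 2261 0.05202140520421428
0.08 9 [0.756 0.019 0.094] [0.762 0.025 0.11 ]
0.11 22 [0.756 0.019 0.113] [0.769 0.032 0.139]
0.14 31 [0.762 0.011 0.141] [0.777 0.039 0.17 ]
0.17 53 [0.77  0.009 0.171] [0.778 0.037 0.198]
0.2 139 [0.743 0.011 0.2  ] [0.785 0.059 0.23 ]
0.23 262 [0.739 0.002 0.23 ] [0.778 0.06  0.26 ]
0.26 52 [0.744 0.005 0.26 ] [0.775 0.04  0.263]
0.15 [np.float64(0.01), np.float64(0.01), np.float64(0.01), np.float64(0.01), np.float64(0.01), np.float64(0.34), np.float64(0.64), np.float64(0.55), np.float64(0.11)]
0.2 [np.float64(0.01), np.float64(0.01), np.float64(0.01), np.float64(0.0
[... 563 characters left out ...]
64(0.19), np.float64(0.14)]
0.4 [np.float64(0.01), np.float64(0.03), np.float64(0.02), np.float64(0.03), np.float64(0.1), np.float64(0.12), np.float64(0.18), np.float64(0.19), np.float64(0.14)]
0.45 [np.float64(0.02), np.float64(0.03), np.float64(0.03), np.float64(0.03), np.float64(0.1), np.float64(0.1), np.float64(0.18), np.float64(0.19), np.float64(0.03)]
fader [ 0.45241106 -0.33351503  0.0545    ]
index [ 0.50086953 -0.75491145  0.018     ] tray px [0.61164581 0.02052465 0.055     ]
[[0.59, -0.716, 0.014], [0.589, -0.759, 0.014], [0.417, -0.75, 0.014], [0.418, -0.705, 0.014]]
turn units wz 5.81; then shift units (tool xyz) [21.86  6.19  0.77] now [0.1948 0.6459 0.2154] [179.9  -0.  -16.8]
```

```bash
A='[.76,.61,0,0,0,0,1]'; for i in 1 2 3; do python3 -m pendant '[[[0.76,0.61,0.03,0,0,0,1],[0.76,0.61,0.03,0,0,0,1],[0.76,0.61,0.03,0,0,0,1],[0.76,0.61,0.03,0,0,0,1],[0.76,0.61,0.03,0,0,0,1],[0.76,0.61,0.03,0,0,0,1],[0.76,0.61,0.03,0,0,0,1],[0.76,0.61,0.03,0,0,0,1]]]' 15; done
for i in 1 2 3; do python3 -m pendant '[[[0,0,0,0,0,0.76,1],[0,0,0,0,0,0.76,1],[0,0,0,0,0,0.76,1],[0,0,0,0,0,0.76,1],[0,0,0,0,0,0.76,1],[0,0,0,0,0,0.76,1],[0,0,0,0,0,0.76,1],[0,0,0,0,0,0.76,1]]]'; done
python3 - <<'E'
from h import *
print(np.round(r.get_state()["joints"],1))
f,D,K,C=cap("wrist"); cv2.imwrite("pics/w1.png",f); np.savez("w1.npz",f=f,D=D,K=K,C=C)
hsv=cv2.cvtColor(f,cv2.COLOR_BGR2HSV)
m=((hsv[...,0]>10)&(hsv[...,0]<32)&(hsv[...,2]>190)&(hsv[...,1]<150)).astype(np.uint8)
k,l,st,ce=cv2.connectedComponentsWithStats(m)
for i in range(1,k):
    if st[i,4]>300: print(st[i],ray(K,C,*ce[i],.02).round(4))
print([proj(K,C,p) for p in((.46,.26,.02),(.565,.2735,.02),(.432,.3765,.02))])
go([.46,.26,.031],-90)
E
```

```text
time_s: 0.95
tcp_pos: [0.2841, 0.5163, 0.2114]
eef_rot: [-180.0, 0.0, -16.8]
contact_force: [0.5, -0.7, 0.1]
gripper_width: 0.0878
gripper_force: 0.0
time_s: 1.75
tcp_pos: [0.3722, 0.3878, 0.2064]
eef_rot: [-180.0, -0.0, -16.8]
contact_force: [0.4, -0.5, -0.1]
gripper_width: 0.0874
gripper_force: 0.0
time_s: 2.55
tcp_pos: [0.4602, 0.2591, 0.2016]
eef_rot: [-180.0, -0.0, -16.8]
contact_force: [-0.2, 0.4, 0.0]
gripper_width: 0.0877
gripper_force: 0.0
time_s: 3.35
tcp_pos: [0.4598, 0.2598, 0.2016]
eef_rot: [180.0, -0.0, -41.2]
contact_force: [0.7, 0.3, -0.0]
gripper_width: 0.0877
gripper_force: 0.0
time_s: 4.15
tcp_pos: [0.4598, 0.2599, 0.2016]
eef_rot: [180.0, -0.0, -65.5]
contact_force: [-0.2, 0.3, 0.8]
gripper_width: 0.0876
gripper_force: 0.0
time_s: 4.95
tcp_pos: [0.4598, 0.2599, 0.2016]
eef_rot: [-180.0, 0.0, -89.9]
contact_force: [-0.0, -0.5, 0.8]
gripper_width: 0.0877
gripper_force: 0.0
[ 50.8   7.3 -19.   -0.  -63.7 -50.6]
[ 441  104   45  111 2098] [0.3107 0.2404 0.02  ]
[ 293  146   53   54 2241] [0.4593 0.2564 0.02  ]
[  32  156  102   78 4646] [0.7095 0.2807 0.02  ]
[ 197  163   43   45 1527] [0.5643 0.2701 0.02  ]
[157 237  61  36 992] [0.6043 0.3519 0.02  ]
[418 237  61  36 990] [0.3161 0.3512 0.02  ]
[328 254  30  19 416] [0.4322 0.3617 0.02  ]
[  32  387  386   13 4455] [0.5609 0.5428 0.02  ]
[(np.float64(317.8826692234335), np.float64(176.23570410308994)), (np.float64(218.31774818702598), np.float64(188.48061752934686)), (np.float64(342.11699199224574), np.float64(276.45637355665434))]
turn units wz -0.01; then shift units (tool xyz) [-0.01 -0.01  8.53] now [0.4598 0.2598 0.2016] [180.  -0. -90.]
```

View pics/w1.png

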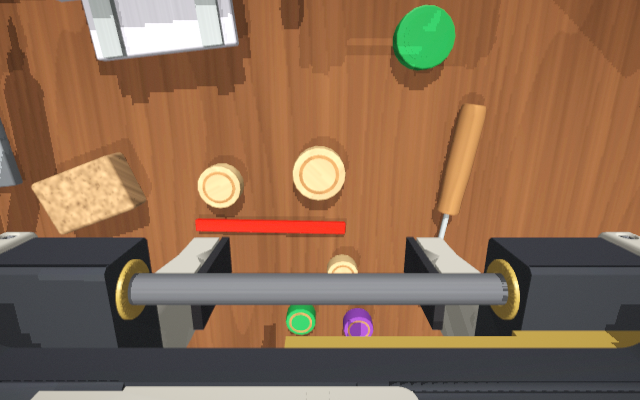

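The wrist view confirms it: blank a is at (319,174) and b at (220,186). Blank c is half hidden at (342,265), and the pencil lies beside a and b, so closing along x is clear.

```bash
for i in 1 2; do python3 -m pendant '[[[0,0,0.53,0,0,0,1],[0,0,0.53,0,0,0,1],[0,0,0.53,0,0,0,1],[0,0,0.53,0,0,0,1],[0,0,0.53,0,0,0,1],[0,0,0.53,0,0,0,1],[0,0,0.53,0,0,0,1],[0,0,0.53,0,0,0,1]]]' 20 >/dev/null; done
python3 -m pendant '[[[0,0,0,0,0,0,-1],[0,0,0,0,0,0,-1],[0,0,0,0,0,0,-1],[0,0,0,0,0,0,-1],[0,0,0,0,0,0,-1],[0,0,0,0,0,0,-1],[0,0,0,0,0,0,-1],[0,0,0,0,0,0,-1]]]' 20
python3 - <<'E'
from h import *
go([.46,.26,.03])
E
```

```text
time_s: 7.4
tcp_pos: [0.4596, 0.2606, 0.0322]
eef_rot: [-180.0, 0.0, -89.7]
contact_force: [0.4, 0.9, 0.3]
gripper_width: 0.0293
gripper_force: 0.0
turn units wz -0.00; then shift units (tool xyz) [ 0.03 -0.02  0.11] now [0.4596 0.2606 0.0322] [-180.     0.   -89.7]
```

```bash
cat > bl.py <<'E'
from h import *
def blanks(z=.02,cams=("top","scene")):
    for n in cams:
        f,D,K,C=cap(n); P=cloud(D,K,C); hsv=cv2.cvtColor(f,cv2.COLOR_BGR2HSV)
        m=((hsv[...,0]>10)&(hsv[...,0]<32)&(hsv[...,2]>190)&(hsv[...,1]<150)&(P[...,2]<.09)).astype(np.uint8)
        k,l,st,ce=cv2.connectedComponentsWithStats(m)
        for i in range(1,k):
            c=ray(K,C,*ce[i],z)
            if st[i,4]>25 and .35<c[0]<.9 and -.15<c[1]<.42: print(n,st[i],c.round(4),P[l==i][:,2].max().round(3))
E
python3 - <<'E'
from bl import *
s=r.get_state();print(s["gripper_width"],s["gripper_force"],s["time_s"])
blanks()
f,D,K,C=cap("wrist"); cv2.imwrite("pics/w2.png",f)
E
```

```text
0.02927925533075604 0.0 7.4
top [230 143  24  29 456] [0.7061 0.2828 0.02  ] 0.041
top [238 190  13   6  61] [0.5799 0.2735 0.02  ] 0.026
top [253 222   5  11  44] [0.4622 0.2381 0.02  ] 0.028
scene [406 237   6   8  28] [0.4569 0.282  0.02  ] 0.023
scene [379 256  17  15 203] [0.5641 0.2744 0.02  ] 0.024
scene [346 281  30  35 687] [0.698  0.2793 0.02  ] 0.036
```

View pics/w2.png

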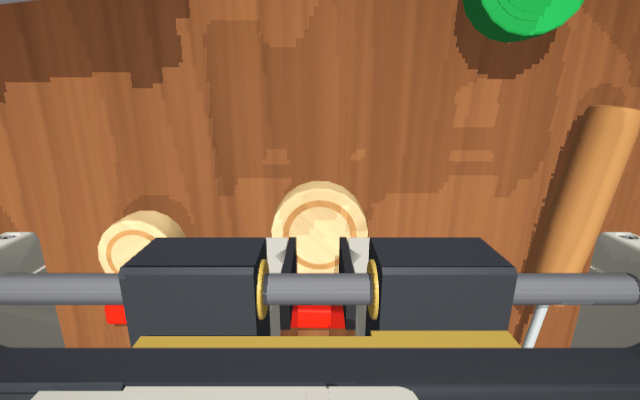

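```bash
python3 - <<'E'
from h import *
f,D,K,C=cap("wrist")
print(ray(K,C,320,236,.02),proj(K,C,(.46,.26,.02)),[pt(D,K,C,u,v).round(3).tolist() for u,v in((320,200),(320,230),(320,255),(281,280),(357,280),(320,315))])
E
python3 -m pendant '[[[0,0,0,0,0,0,1],[0,0,0,0,0,0,1],[0,0,0,0,0,0,1],[0,0,0,0,0,0,1],[0,0,0,0,0,0,1],[0,0,0,0,0,0,1],[0,0,0,0,0,0,1],[0,0,0,0,0,0,1]]]'
python3 - <<'E'
from bl import *
blanks()
E
```

```text
[0.45889603 0.25831857 0.02      ] (np.float64(318.03322550747544), np.float64(238.74802257816492)) [[0.459, 0.237, 0.02], [0.459, 0.255, 0.02], [0.459, 0.27, 0.02], [0.47, 0.228, 0.124], [0.451, 0.228, 0.124], [0.458, 0.318, 0.008]]
time_s: 8.4
tcp_pos: [0.4596, 0.2606, 0.0321]
eef_rot: [180.0, -0.0, -89.7]
contact_force: [-0.7, 0.0, -0.1]
gripper_width: 0.0719
gripper_force: 0.0
top [230 143  24  29 452] [0.7062 0.2828 0.02  ] 0.039
top [238 190  13   6  62] [0.5801 0.2736 0.02  ] 0.026
top [253 221   5  14  50] [0.4598 0.2386 0.02  ] 0.028
scene [438 248   8   9  48] [0.4309 0.3757 0.02  ] 0.022
scene [379 256  17  15 202] [0.5641 0.2743 0.02  ] 0.024
scene [346 281  30  35 685] [0.6979 0.2792 0.02  ] 0.037
```

```bash
python3 - <<'E'
from h import *
s=r.get_state(); print(s["tcp_pos"],s["eef_rot"])
f,D,K,C=cap("scene"); P=cloud(D,K,C); cv2.imwrite("pics/s2.png",cv2.resize(f[150:300,300:500],None,fx=4,fy=4,interpolation=cv2.INTER_CUBIC))
for z in np.arange(.0,.08,.006):
    c=(P[...,2]>z)&(P[...,2]<z+.006)&(abs(P[...,0]-.46)<.09)&(abs(P[...,1]-.26)<.05)&(f.max(-1)<110)
    if c.sum(): print(z.round(3),c.sum(),P[c].min(0).round(3),P[c].max(0).round(3))
E
```

```text
[0.45959654 0.26060141 0.03205193] [ 1.79998879e+02 -2.49558952e-04 -8.97378632e+01]
0.0 31 [0.386 0.257 0.   ] [0.549 0.31  0.004]
0.042 2 [0.417 0.265 0.046] [0.419 0.268 0.047]
0.048 1 [0.417 0.267 0.05 ] [0.417 0.267 0.05 ]
0.054 2 [0.418 0.269 0.055] [0.418 0.27  0.058]
0.06 1 [0.418 0.271 0.065] [0.418 0.271 0.065]
0.066 3 [0.409 0.272 0.068] [0.416 0.274 0.072]
0.072 1 [0.414 0.273 0.076] [0.414 0.273 0.076]
```

View pics/s2.png

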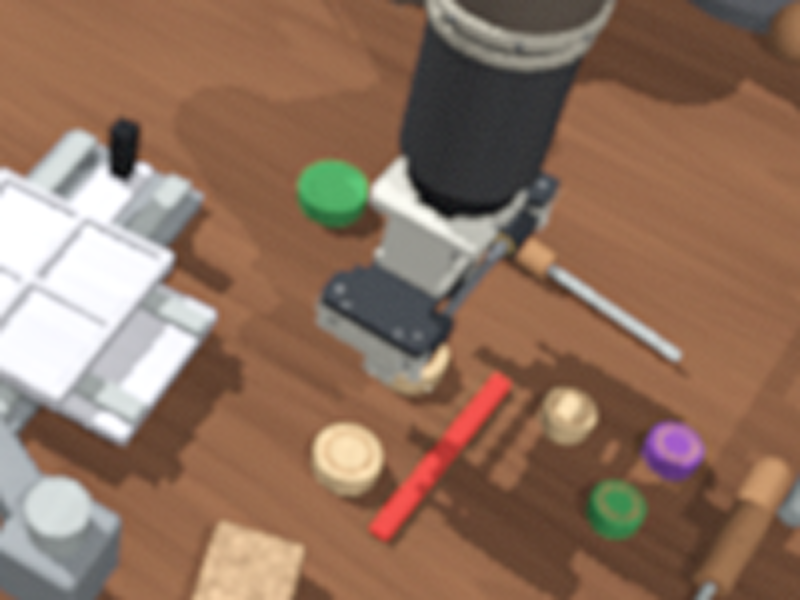

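The finger's lower end is at about (390,383) in the crop, right in front of the blank; I check its height.

```bash
python3 - <<'E'
from h import *
f,D,K,C=cap("scene")
for v in range(228,252,2): print(v,[pt(D,K,C,u,v).round(3).tolist() for u in(392,396,399,402)])
E
```

```text
228 [[0.548, 0.258, 0.151], [0.54, 0.265, 0.15], [0.536, 0.272, 0.15], [0.531, 0.278, 0.151]]
230 [[0.551, 0.26, 0.147], [0.547, 0.269, 0.152], [0.542, 0.275, 0.151], [0.539, 0.282, 0.154]]
232 [[0.557, 0.264, 0.148], [0.55, 0.272, 0.147], [0.549, 0.279, 0.152], [0.541, 0.284, 0.15]]
234 [[0.554, 0.264, 0.136], [0.554, 0.275, 0.146], [0.553, 0.282, 0.151], [0.548, 0.288, 0.151]]
236 [[0.547, 0.263, 0.119], [0.553, 0.276, 0.137], [0.555, 0.284, 0.146], [0.554, 0.291, 0.152]]
238 [[0.548, 0.265, 0.114], [0.546, 0.275, 0.12], [0.552, 0.285, 0.135], [0.555, 0.293, 0.146]]
240 [[0.517, 0.255, 0.061], [0.548, 0.277, 0.114], [0.546, 0.284, 0.119], [0.552, 0.294, 0.135]]
242 [[0.516, 0.256, 0.052], [0.516, 0.267, 0.063], [0.547, 0.286, 0.113], [0.545, 0.293, 0.117]]
244 [[0.483, 0.246, -0.003], [0.518, 0.27, 0.057], [0.509, 0.275, 0.051], [0.546, 0.295, 0.111]]
246 [[0.491, 0.25, -0.002], [0.487, 0.261, 0.004], [0.484, 0.268, 0.007], [0.479, 0.275, 0.009]]
248 [[0.496, 0.254, -0.003], [0.489, 0.263, -0.003], [0.482, 0.269, -0.003], [0.481, 0.278, 0.003]]
250 [[0.505, 0.258, 0.002], [0.497, 0.267, 0.001], [0.492, 0.274, 0.002], [0.485, 0.281, 0.0]]
```

```bash
python3 - <<'E'
from h import *
s=r.get_state()
f,D,K,C=cap("wrist"); P=cloud(D,K,C)
T=np.eye(4); T[:3,:3]=R.from_euler('xyz',s["eef_rot"],degrees=True).as_matrix(); T[:3,3]=s["tcp_pos"]
Q=(P-T[:3,3])@T[:3,:3]
b=(abs(Q[...,0])<.012)&(abs(Q[...,1])<.07)&(D>0)&(P[...,2]>.025)
print(b.sum())
for z in np.arange(-.14,.03,.01):
    c=b&(Q[...,2]>z)&(Q[...,2]<z+.01)
    if c.sum(): print(z.round(3),c.sum(),Q[c].min(0).round(3),Q[c].max(0).round(3))
print("hand_eye",np.round(np.linalg.inv(T)@C,3).tolist())
print(proj(K,C,T[:3,3]+T[:3,:3]@[0,.036,.022]),proj(K,C,T[:3,3]+T[:3,:3]@[0,.036,-.018]))
E
```

```text
4959
-0.09 296 [ 0.004 -0.048 -0.09 ] [ 0.012  0.047 -0.08 ]
-0.08 877 [-0.004 -0.048 -0.08 ] [ 0.012  0.047 -0.07 ]
-0.07 921 [-0.01  -0.048 -0.07 ] [ 0.012  0.046 -0.06 ]
-0.06 992 [-0.01  -0.048 -0.06 ] [ 0.005  0.046 -0.05 ]
-0.05 359 [-0.008 -0.061 -0.05 ] [ 0.012  0.046 -0.04 ]
-0.04 522 [ 0.003 -0.055 -0.04 ] [ 0.012  0.05  -0.03 ]
-0.03 501 [-0.003 -0.05  -0.03 ] [ 0.012  0.047 -0.02 ]
-0.02 485 [-0.008 -0.058 -0.02 ] [ 0.012  0.046 -0.01 ]
-0.01 6 [-0.004 -0.044 -0.01 ] [ 0.005  0.042 -0.009]
hand_eye [[0.001, 0.961, 0.277, 0.076], [1.0, -0.001, -0.001, -0.001], [-0.0, 0.277, -0.961, -0.168], [0.0, 0.0, 0.0, 1.0]]
(np.float64(379.0616599002366), np.float64(233.26355919956896)) (np.float64(393.42500088409696), np.float64(264.1727525157339))
```

Both cameras show the fingertips ending well behind the stated 22 mm ahead of the TCP. I'll creep down and watch the force.

```bash
python3 -m pendant '[[[0,0,0.1,0,0,0,1],[0,0,0.1,0,0,0,1],[0,0,0.1,0,0,0,1],[0,0,0.1,0,0,0,1],[0,0,0,0,0,0,1],[0,0,0,0,0,0,1],[0,0,0,0,0,0,1],[0,0,0,0,0,0,1]]]' | grep -E 'tcp_p|cont'
python3 -m pendant '[[[0,0,0.1,0,0,0,1],[0,0,0.05,0,0,0,1],[0,0,0,0,0,0,1],[0,0,0,0,0,0,1],[0,0,0,0,0,0,1],[0,0,0,0,0,0,1],[0,0,0,0,0,0,1],[0,0,0,0,0,0,1]]]' | grep -E 'tcp_p|cont|width'
python3 - <<'E'
from h import *
f,D,K,C=cap("scene"); cv2.imwrite("pics/s3.png",cv2.resize(f[180:280,330:480],None,fx=5,fy=5,interpolation=cv2.INTER_CUBIC))
E
```

```text
tcp_pos: [0.4597, 0.2607, 0.0241]
contact_force: [-0.4, 0.3, 0.2]
tcp_pos: [0.4596, 0.2606, 0.0211]
contact_force: [0.8, -0.4, 0.3]
gripper_width: 0.0877
```

View pics/s3.png

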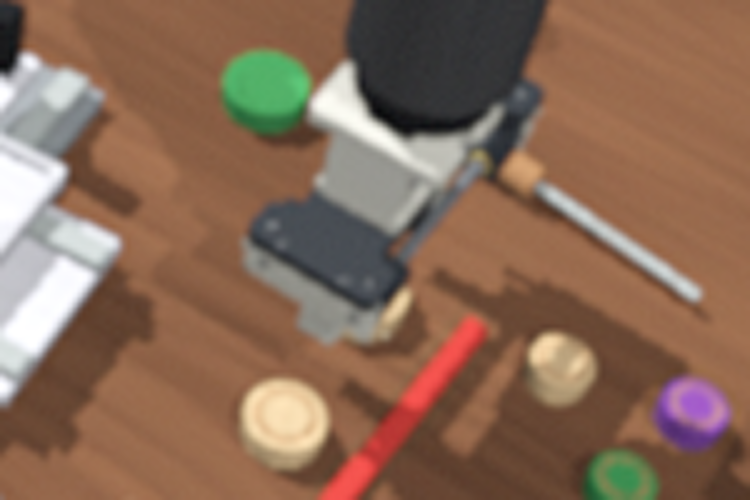

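The finger still ends above the bench beside blank a at about (320,330), with no contact. I continue down in small steps.

```bash
python3 -m pendant '[[[0,0,0.1,0,0,0,1],[0,0,0.1,0,0,0,1],[0,0,0.1,0,0,0,1],[0,0,0.1,0,0,0,1],[0,0,0.1,0,0,0,1],[0,0,0,0,0,0,1],[0,0,0,0,0,0,1],[0,0,0,0,0,0,1]]]' | grep -E 'tcp_p|cont'
python3 -m pendant '[[[0,0,0.1,0,0,0,1],[0,0,0.1,0,0,0,1],[0,0,0,0,0,0,1],[0,0,0,0,0,0,1],[0,0,0,0,0,0,1],[0,0,0,0,0,0,1],[0,0,0,0,0,0,1],[0,0,0,0,0,0,1]]]' | grep -E 'tcp_p|cont'
python3 -m pendant '[[[0,0,0.1,0,0,0,1],[0,0,0,0,0,0,1],[0,0,0,0,0,0,1],[0,0,0,0,0,0,1],[0,0,0,0,0,0,1],[0,0,0,0,0,0,1],[0,0,0,0,0,0,1],[0,0,0,0,0,0,1]]]' | grep -E 'tcp_p|cont'
python3 - <<'E'
from h import *
f,D,K,C=cap("scene")
for v in range(236,260,2): print(v,[pt(D,K,C,u,v).round(3).tolist() for u in(392,395,398)])
E
```

```text
tcp_pos: [0.4597, 0.2607, 0.0111]
contact_force: [-0.5, -1.0, 0.7]
tcp_pos: [0.4596, 0.2606, 0.0071]
contact_force: [0.4, -0.7, 0.7]
tcp_pos: [0.4596, 0.2606, 0.0051]
contact_force: [-0.4, 0.5, -0.3]
236 [[0.552, 0.265, 0.126], [0.546, 0.271, 0.125], [0.539, 0.276, 0.122]]
238 [[0.556, 0.268, 0.124], [0.551, 0.274, 0.125], [0.546, 0.28, 0.125]]
240 [[0.555, 0.269, 0.115], [0.555, 0.277, 0.122], [0.552, 0.284, 0.126]]
242 [[0.547, 0.267, 0.096], [0.554, 0.278, 0.113], [0.555, 0.286, 0.121]]
244 [[0.547, 0.269, 0.088], [0.547, 0.277, 0.096], [0.555, 0.287, 0.114]]
246 [[0.52, 0.261, 0.042], [0.547, 0.278, 0.087], [0.549, 0.287, 0.097]]
248 [[0.519, 0.262, 0.03], [0.519, 0.27, 0.04], [0.545, 0.287, 0.084]]
250 [[0.519, 0.263, 0.022], [0.517, 0.271, 0.027], [0.491, 0.271, -0.002]]
252 [[0.511, 0.262, 0.001], [0.518, 0.273, 0.021], [0.499, 0.276, 0.001]]
254 [[0.517, 0.266, 0.001], [0.508, 0.272, -0.003], [1.133, 0.48, 0.931]]
256 [[0.522, 0.269, 0.0], [0.516, 0.276, -0.0], [0.508, 0.282, -0.004]]
258 [[0.526, 0.272, -0.003], [0.52, 0.279, -0.003], [0.515, 0.286, -0.002]]
```

```bash
python3 -m pendant '[[[0,0,0.1,0,0,0,1],[0,0,0.1,0,0,0,1],[0,0,0.1,0,0,0,1],[0,0,0.1,0,0,0,1],[0,0,0,0,0,0,1],[0,0,0,0,0,0,1],[0,0,0,0,0,0,1],[0,0,0,0,0,0,1]]]' | grep -E 'tcp_p|cont'
python3 -m pendant '[[[0,0,0.1,0,0,0,1],[0,0,0.05,0,0,0,1],[0,0,0,0,0,0,1],[0,0,0,0,0,0,-1],[0,0,0,0,0,0,-1],[0,0,0,0,0,0,-1],[0,0,0,0,0,0,-1],[0,0,0,0,0,0,-1]]]' | grep -E 'tcp_p|cont'
python3 -m pendant '[[[0,0,0,0,0,0,-1],[0,0,0,0,0,0,-1],[0,0,0,0,0,0,-1],[0,0,0,0,0,0,-1],[0,0,0,0,0,0,-1],[0,0,0,0,0,0,-1],[0,0,0,0,0,0,-1],[0,0,0,0,0,0,-1]]]'
```

```text
tcp_pos: [0.4597, 0.2607, -0.0028]
contact_force: [-1.0, 0.3, 0.7]
tcp_pos: [0.4596, 0.2606, -0.0059]
contact_force: [0.2, -0.1, 0.7]
time_s: 15.15
tcp_pos: [0.4596, 0.2606, -0.0059]
eef_rot: [-180.0, 0.0, -89.7]
contact_force: [-1.4, 0.1, 0.2]
gripper_width: 0.0552
gripper_force: 20.0
```

Gripped at 55 mm, so this is blank a. The tips are about 15 mm behind the TCP. Now lift and turn.

```bash
for i in 1 2; do python3 -m pendant '[[[0,0,-0.45,0,0,-0.78,-1],[0,0,-0.45,0,0,-0.78,-1],[0,0,-0.45,0,0,-0.78,-1],[0,0,-0.45,0,0,-0.78,-1],[0,0,-0.45,0,0,-0.78,-1],[0,0,-0.45,0,0,-0.78,-1],[0,0,-0.45,0,0,-0.78,-1],[0,0,-0.45,0,0,-0.78,-1]]]' 25; done
python3 - <<'E'
from bl import *
f,D,K,C=cap("wrist"); np.savez("w4.npz",f=f,D=D,K=K,C=C)
P=cloud(D,K,C); hsv=cv2.cvtColor(f,cv2.COLOR_BGR2HSV)
m=(hsv[...,1]<40)&(hsv[...,2]>150)
b=(P[...,0]>.5)&(P[...,0]<.8)&(P[...,2]>.046)&(P[...,2]<.066); print(b.sum())
go([.5715,.0563,.14],-40)
E
```

```text
time_s: 15.95
tcp_pos: [0.4595, 0.2605, 0.0663]
eef_rot: [180.0, -0.0, -64.7]
contact_force: [0.2, -0.2, -1.2]
gripper_width: 0.0558
gripper_force: 25.0
time_s: 16.75
tcp_pos: [0.4595, 0.2605, 0.1383]
eef_rot: [180.0, 0.0, -39.7]
contact_force: [0.2, -1.1, -0.8]
gripper_width: 0.0553
gripper_force: 25.0
0
turn units wz 0.13; then shift units (tool xyz) [ 1.084e+01  4.270e+00 -1.000e-02] now [0.4602 0.261  0.1398] [-179.9   -0.   -39.5]
```

```bash
for i in 1 2; do python3 -m pendant '[[[0.68,0.27,0,0,0,0,-1],[0.68,0.27,0,0,0,0,-1],[0.68,0.27,0,0,0,0,-1],[0.68,0.27,0,0,0,0,-1],[0.68,0.27,0,0,0,0,-1],[0.68,0.27,0,0,0,0,-1],[0.68,0.27,0,0,0,0,-1],[0.68,0.27,0,0,0,0,-1]]]' 25|grep -E 'tcp|width|gripper_f'; done
python3 - <<'E'
from bl import *
f,D,K,C=cap("wrist"); cv2.imwrite("pics/w5.png",f); np.savez("w5.npz",f=f,D=D,K=K,C=C)
go([.5715,.0563,.0485],-40)
for p in((.6135,.0213,.058),(.573,.055,.052),(.484,.010,.106)): print(proj(K,C,p))
E
```

```text
tcp_pos: [0.5161, 0.1566, 0.138]
gripper_width: 0.0553
gripper_force: 25.0
tcp_pos: [0.572, 0.0538, 0.138]
gripper_width: 0.0556
gripper_force: 25.0
turn units wz 0.04; then shift units (tool xyz) [-0.17 -0.1   4.47] now [0.5727 0.0526 0.138 ] [180.   -0.  -39.8]
(np.float64(314.327736592978), np.float64(134.41795093893424))
(np.float64(314.58175923417184), np.float64(202.45684887989674))
(np.float64(453.5120804766385), np.float64(283.90999124498234))
```

View pics/w5.png

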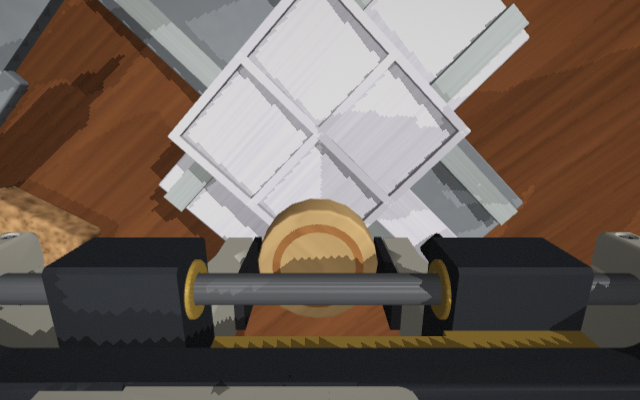

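The view shows the rib cross at (317,133), about 2 px from prediction, with tray corners at (170,135) and (469,130). Blank a is held straight at (318,255).

```bash
python3 -m pendant '[[[-0.17,-0.08,0.4,0,0,0,-1],[0,0,0.7,0,0,0,-1],[0,0,0.7,0,0,0,-1],[0,0,0.7,0,0,0,-1],[0,0,0.7,0,0,0,-1],[0,0,0.5,0,0,0,-1],[0,0,0.4,0,0,0,-1],[0,0,0.2,0,0,0,-1]]]' 25|grep -E 'tcp|width|cont'
python3 - <<'E'
from bl import *
z=np.load("w5.npz"); f,D,K,C=[z[k] for k in "fDKC"]
a,b,c=[ray(K,C,u,v,.058) for u,v in((170,135),(469,130),(317,133))]
print(a,b,c,np.linalg.norm(a-b),np.degrees(np.arctan2(*(a-b)[[1,0]])),(a+b)/2)
go([.5715,.0563,.0475],-40)
E
```

```text
tcp_pos: [0.5694, 0.0584, 0.0512]
contact_force: [-0.9, 1.2, -0.7]
gripper_width: 0.0551
[0.67937161 0.10106528 0.058     ] [ 0.54524537 -0.06554966  0.058     ] [0.61304471 0.01918766 0.058     ] 0.21389340478929775 51.16568185143752 [0.61230849 0.01775781 0.058     ]
turn units wz 0.05; then shift units (tool xyz) [0.15 0.01 0.18] now [0.5694 0.0584 0.0512] [180.    0.  -39.8]
```

```bash
python3 -m pendant '[[[0.25,0.18,0,0,0,0,-1],[0,0,0.1,0,0,0,-1],[0,0,0.08,0,0,0,-1],[0,0,0,0,0,0,-1],[0,0,0,0,0,0,-0.1],[0,0,0,0,0,0,0.45],[0,0,0,0,0,0,0.45],[0,0,0,0,0,0,0.45]]]' 25|grep -E 'tcp|width|cont'
python3 -m pendant '[[[0,0,0,0,0,0,0.45],[0,0,0,0,0,0,0.45],[0,0,-0.3,0,0,0,0.45],[0,0,-0.6,0,0,0,0.45],[0,0,-0.8,0,0,0,0.45],[0,0,-1,0,0,0,1],[0,0,-1,0,0,0,1],[0,0,-1,0,0,0,1]]]' 25|grep -E 'tcp|width|cont'
python3 - <<'E'
from bl import *
go([.565,.273,.13],-90)
f,D,K,C=cap("wrist"); cv2.imwrite("pics/w6.png",f); np.savez("w6.npz",f=f,D=D,K=K,C=C)
E
```

```text
tcp_pos: [0.5715, 0.0524, 0.0486]
contact_force: [0.4, -0.4, -0.7]
gripper_width: 0.0632
tcp_pos: [0.5715, 0.0523, 0.1445]
contact_force: [0.0, 0.6, -0.5]
gripper_width: 0.0822
turn units wz 12.55; then shift units (tool xyz) [-11.03   0.33   0.73] now [0.5715 0.0523 0.1445] [-179.9   -0.   -39.8]
```

View pics/w6.png

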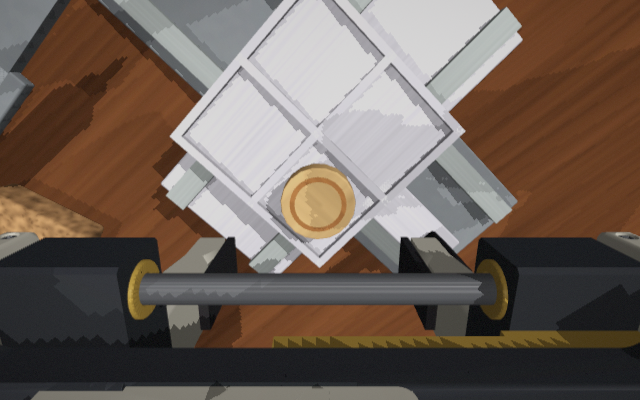

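Blank a lies flat at (319,202) inside its compartment. On to blank b.

```bash
for i in 1 2; do python3 -m pendant '[[[0,0,0,0,0,0.78,1],[0,0,0,0,0,0.78,1],[0,0,0,0,0,0.78,1],[0,0,0,0,0,0.78,1],[0,0,0,0,0,0.78,1],[0,0,0,0,0,0.78,1],[0,0,0,0,0,0.78,1],[0,0,0,0,0,0.78,1]]]' 25|grep -E 'tcp'; done
for i in 1 2; do python3 -m pendant '[[[-0.69,0.02,0,0,0,0,1],[-0.69,0.02,0,0,0,0,1],[-0.69,0.02,0,0,0,0,1],[-0.69,0.02,0,0,0,0,1],[-0.69,0.02,0,0,0,0,1],[-0.69,0.02,0,0,0,0,1],[-0.69,0.02,0,0,0,0,1],[-0.69,0.02,0,0,0,0,1]]]' 25|grep -E 'tcp'; done
cat >> bl.py <<'E'
def wr(z=.02):
    f,D,K,C=cap("wrist"); hsv=cv2.cvtColor(f,cv2.COLOR_BGR2HSV)
    m=((hsv[...,0]>10)&(hsv[...,0]<32)&(hsv[...,2]>150)&(hsv[...,1]<160)&(hsv[...,1]>45)).astype(np.uint8)
    k,l,st,ce=cv2.connectedComponentsWithStats(m)
    for i in range(1,k):
        if st[i,4]>500: print("w",st[i],ray(K,C,*ce[i],z).round(4))
    return f,D,K,C
E
python3 - <<'E'
from bl import *
blanks(); wr()
go([.5645,.273,-.006],-90)
E
```

```text
tcp_pos: [0.5716, 0.0524, 0.1436]
tcp_pos: [0.5716, 0.0524, 0.1435]
tcp_pos: [0.5675, 0.164, 0.1424]
tcp_pos: [0.5639, 0.2743, 0.1424]
top [230 143  24  27 303] [0.716  0.2787 0.02  ] 0.04
top [300 184  17  17 236] [0.5793 0.0534 0.02  ] 0.078
top [242 190  10  15 122] [0.5663 0.2674 0.02  ] 0.028
top [208 231  12  12 113] [0.4328 0.3766 0.02  ] 0.028
scene [314 206  20  16 247] [0.5391 0.027  0.02  ] 0.078
scene [436 247  13  11 120] [0.4311 0.3773 0.02  ] 0.024
scene [379 256  17  15 202] [0.5641 0.2744 0.02  ] 0.025
scene [346 281  30  35 689] [0.6981 0.2793 0.02  ] 0.037
w [   88     0   516   273 90637] [0.5433 0.233  0.02  ]
w [ 52  47  20  91 504] [0.7723 0.1898 0.02  ]
w [ 576   86   64  151 6105] [0.3062 0.2587 0.02  ]
w [  0 199  20  36 545] [0.8423 0.301  0.02  ]
w [  187   305   435    43 10428] [0.5165 0.4171 0.02  ]
turn units wz 0.08; then shift units (tool xyz) [ 0.06 -0.03  7.41] now [0.5638 0.2742 0.1423] [180.   -0.  -89.7]
```

```bash
for i in 1 2; do python3 -m pendant '[[[0,0,0.46,0,0,0,0.55],[0,0,0.46,0,0,0,0.55],[0,0,0.46,0,0,0,0.55],[0,0,0.46,0,0,0,0.55],[0,0,0.46,0,0,0,0.55],[0,0,0.46,0,0,0,0.55],[0,0,0.46,0,0,0,0.55],[0,0,0.46,0,0,0,0.55]]]' 25|grep -E 'tcp|cont'; done
python3 -m pendant '[[[0,0,0,0,0,0,-1],[0,0,0,0,0,0,-1],[0,0,0,0,0,0,-1],[0,0,0,0,0,0,-1],[0,0,0,0,0,0,-1],[0,0,0,0,0,0,-1],[0,0,0,0,0,0,-1],[0,0,0,0,0,0,-1]]]' 25
for i in 1 2; do python3 -m pendant '[[[0,0,-0.46,0,0,-0.78,-1],[0,0,-0.46,0,0,-0.78,-1],[0,0,-0.46,0,0,-0.78,-1],[0,0,-0.46,0,0,-0.78,-1],[0,0,-0.46,0,0,-0.78,-1],[0,0,-0.46,0,0,-0.78,-1],[0,0,-0.46,0,0,-0.78,-1],[0,0,-0.46,0,0,-0.78,-1]]]' 25|grep -E 'tcp|width'; done
python3 - <<'E'
from bl import *
m=np.array([.6127,.0190,0]); t=np.radians(5.7); e=lambda x,y: m+[x*np.cos(t)-y*np.sin(t),x*np.sin(t)+y*np.cos(t),0]
print(e(-.037,-.037),e(.037,.037)); p=e(-.037,-.037); p[2]=.14; go(p,-40)
E
```

```text
tcp_pos: [0.564, 0.2731, 0.0681]
contact_force: [-0.6, -0.3, 0.3]
tcp_pos: [0.564, 0.2731, -0.0055]
contact_force: [-0.0, 0.5, 0.2]
time_s: 26.65
tcp_pos: [0.5642, 0.2733, -0.0043]
eef_rot: [-180.0, 0.0, -89.7]
contact_force: [-1.0, 1.6, 3.7]
gripper_width: 0.0452
gripper_force: 25.0
tcp_pos: [0.5636, 0.2729, 0.0689]
gripper_width: 0.0452
tcp_pos: [0.5636, 0.2729, 0.1424]
gripper_width: 0.0455
[ 0.57955777 -0.02149189  0.        ] [0.64584223 0.05949189 0.        ]
turn units wz 0.08; then shift units (tool xyz) [10.07 10.77  0.12] now [0.5636 0.2729 0.1424] [180.    0.  -39.7]
```

```bash
for i in 1 2; do python3 -m pendant '[[[0.63,0.67,0,0,0,0,-1],[0.63,0.67,0,0,0,0,-1],[0.63,0.67,0,0,0,0,-1],[0.63,0.67,0,0,0,0,-1],[0.63,0.67,0,0,0,0,-1],[0.63,0.67,0,0,0,0,-1],[0.63,0.67,0,0,0,0,-1],[0.63,0.67,0,0,0,0,-1]]]' 25|grep -E 'tcp|width'; done
python3 -m pendant '[[[0,0,0.6,0,0,0,-1],[0,0,0.7,0,0,0,-1],[0,0,0.7,0,0,0,-1],[0,0,0.7,0,0,0,-1],[0,0,0.7,0,0,0,-1],[0,0,0.5,0,0,0,-1],[0,0,0.4,0,0,0,-1],[0,0,0,0,0,0,-1]]]' 25|grep -E 'tcp|width|cont'
python3 - <<'E'
from bl import *
go([.5795,-.0215,.05],-40)
wr(.072)
E
```

```text
tcp_pos: [0.5728, 0.1246, 0.1425]
gripper_width: 0.0457
tcp_pos: [0.5814, -0.0222, 0.1425]
gripper_width: 0.0451
tcp_pos: [0.5808, -0.0208, 0.0552]
contact_force: [0.3, -0.3, -0.2]
gripper_width: 0.0453
turn units wz 0.05; then shift units (tool xyz) [-0.03  0.07  0.26] now [ 0.5808 -0.0208  0.0552] [ 1.799e+02  1.000e-01 -3.980e+01]
w [ 271  210   92   54 2982] [ 0.589  -0.0301  0.072 ]
```

```bash
python3 -m pendant '[[[0,0.07,0.13,0,0,0,-1],[0,0,0.13,0,0,0,-1],[0,0,0,0,0,0,-1],[0,0,0,0,0,0,-1],[0,0,0,0,0,0,0.1],[0,0,0,0,0,0,0.25],[0,0,0,0,0,0,0.25],[0,0,0,0,0,0,0.25]]]' 25|grep -E 'tcp|width|cont'
python3 -m pendant '[[[0,0,0,0,0,0,0.25],[0,0,-0.2,0,0,0,0.25],[0,0,-0.4,0,0,0,0.25],[0,0,-0.6,0,0,0,0.25],[0,0,-0.8,0,0,0,0.25],[0,0,-0.9,0,0,0,1],[0,0,-0.9,0,0,0,1],[0,0,-0.9,0,0,0,1]]]' 25|grep -E 'tcp|width|cont'
python3 - <<'E'
from bl import *
f,D,K,C=wr(.072); P=cloud(D,K,C)
for u,v in((319,202),): print(pt(D,K,C,u,v))
blanks(.02)
go([.432,.3765,.14],-90)
E
```

```text
tcp_pos: [0.5807, -0.0217, 0.0513]
contact_force: [0.4, -0.1, 0.2]
gripper_width: 0.0544
tcp_pos: [0.5808, -0.0217, 0.1473]
contact_force: [-0.2, 0.7, -1.0]
gripper_width: 0.0734
w [ 288  171   60   62 2784] [ 0.5827 -0.0246  0.072 ]
w [ 244  229   41   43 1363] [0.5794 0.0336 0.072 ]
[ 0.58250008 -0.02542655  0.07194515]
top [230 143  23  29 437] [0.708  0.2843 0.02  ] 0.04
top [208 231  13  12 117] [0.433  0.3765 0.02  ] 0.027
scene [295 197  16  13 160] [ 0.5482 -0.0507  0.02  ] 0.076
scene [314 206  15  16 155] [0.5469 0.0226 0.02  ] 0.076
scene [436 247  13  11 121] [0.4312 0.3773 0.02  ] 0.024
scene [346 284  30  32 652] [0.7    0.2809 0.02  ] 0.037
turn units wz 12.55; then shift units (tool xyz) [-19.9    7.48   0.38] now [ 0.5817 -0.0215  0.1477] [-1.798e+02 -1.000e-01 -3.980e+01]
```

```bash
for i in 1 2; do python3 -m pendant '[[[0,0,0,0,0,0.78,1],[0,0,0,0,0,0.78,1],[0,0,0,0,0,0.78,1],[0,0,0,0,0,0.78,1],[0,0,0,0,0,0.78,1],[0,0,0,0,0,0.78,1],[0,0,0,0,0,0.78,1],[0,0,0,0,0,0.78,1]]]' 25 >/dev/null; done
for i in 1 2 3; do python3 -m pendant '[[[-0.83,0.31,0,0,0,0,0.35],[-0.83,0.31,0,0,0,0,0.35],[-0.83,0.31,0,0,0,0,0.35],[-0.83,0.31,0,0,0,0,0.35],[-0.83,0.31,0,0,0,0,0.35],[-0.83,0.31,0,0,0,0,0.35],[-0.83,0.31,0,0,0,0,0.35],[-0.83,0.31,0,0,0,0,0.35]]]' 25|grep -E 'tcp'; done
python3 - <<'E'
from bl import *
f,D,K,C=wr(); 
blanks(.02)
go([.432,.3767,-.003],-90)
E
```

```text
tcp_pos: [0.5297, 0.1114, 0.145]
tcp_pos: [0.4796, 0.2438, 0.145]
tcp_pos: [0.4294, 0.3774, 0.1452]
w [     0      0    640    273 139759] [0.416  0.3201 0.02  ]
w [   0   16   60   87 2097] [0.6726 0.2769 0.02  ]
w [ 219  305  389   43 9444] [0.3676 0.524  0.02  ]
top [230 143  24  29 450] [0.7061 0.2829 0.02  ] 0.041
top [323 182  15  15 162] [ 0.588  -0.0225  0.02  ] 0.079
top [300 184  17  17 234] [0.5793 0.0536 0.02  ] 0.078
top [208 231  12  12 109] [0.4333 0.3761 0.02  ] 0.025
scene [295 197  16  13 159] [ 0.5481 -0.0508  0.02  ] 0.076
scene [314 206  20  16 246] [0.5394 0.0269 0.02  ] 0.076
scene [436 247  13  11 120] [0.4311 0.3773 0.02  ] 0.026
scene [346 281  30  35 691] [0.698  0.2793 0.02  ] 0.037
turn units wz 0.09; then shift units (tool xyz) [ 0.03 -0.13  7.4 ] now [0.4294 0.3773 0.1451] [180.   -0.  -89.6]
```

```bash
python3 -m pendant '[[[0,-0.13,0.46,0,0,0,0.35],[0,0,0.46,0,0,0,0.35],[0,0,0.46,0,0,0,0.35],[0,0,0.46,0,0,0,0.35],[0,0,0.46,0,0,0,0.35],[0,0,0.46,0,0,0,0.35],[0,0,0.46,0,0,0,0.35],[0,0,0.46,0,0,0,0.35]]]' 25|grep -E 'tcp|cont'
python3 -m pendant '[[[0,0,0.46,0,0,0,0.35],[0,0,0.46,0,0,0,0.35],[0,0,0.46,0,0,0,0.35],[0,0,0.46,0,0,0,0.35],[0,0,0.46,0,0,0,0.35],[0,0,0.46,0,0,0,0.35],[0,0,0.46,0,0,0,0.35],[0,0,0.46,0,0,0,0.35]]]' 25|grep -E 'tcp|cont'
python3 -m pendant '[[[0,0,0,0,0,0,-1],[0,0,0,0,0,0,-1],[0,0,0,0,0,0,-1],[0,0,0,0,0,0,-1],[0,0,0,0,0,0,-1],[0,0,0,0,0,0,-1],[0,0,0,0,0,0,-1],[0,0,0,0,0,0,-1]]]' 25
for i in 1 2; do python3 -m pendant '[[[0,0,-0.46,0,0,-0.78,-1],[0,0,-0.46,0,0,-0.78,-1],[0,0,-0.46,0,0,-0.78,-1],[0,0,-0.46,0,0,-0.78,-1],[0,0,-0.46,0,0,-0.78,-1],[0,0,-0.46,0,0,-0.78,-1],[0,0,-0.46,0,0,-0.78,-1],[0,0,-0.46,0,0,-0.78,-1]]]' 25|grep -E 'tcp|width'; done
python3 - <<'E'
from bl import *
go([.6458,.0595,.145],-40)
E
```

```text
tcp_pos: [0.4326, 0.376, 0.0708]
contact_force: [-0.8, 0.4, 0.1]
tcp_pos: [0.4326, 0.376, -0.0027]
contact_force: [0.3, 0.5, -0.5]
time_s: 39.0
tcp_pos: [0.4328, 0.3763, -0.0015]
eef_rot: [-180.0, 0.0, -89.7]
contact_force: [-1.2, -0.4, 4.8]
gripper_width: 0.0351
gripper_force: 25.0
tcp_pos: [0.4324, 0.3757, 0.0717]
gripper_width: 0.0351
tcp_pos: [0.4324, 0.3757, 0.1453]
gripper_width: 0.0355
turn units wz 0.08; then shift units (tool xyz) [1.834e+01 5.250e+00 1.000e-02] now [0.4324 0.3757 0.1453] [180.    0.  -39.7]
```

```bash
for i in 1 2 3 4 5; do python3 -m pendant '[[[0,0,0,0,0,0.84,-1],[0,0,0,0,0,0.84,-1],[0,0,0,0,0,0.84,-1],[0,0,0,0,0,0.84,-1],[0,0,0,0,0,0.84,-1],[0,0,0,0,0,0.84,-1],[0,0,0,0,0,0.84,-1],[0,0,0,0,0,0.84,-1]]]' 25|grep -E 'eef|width'; done
python3 - <<'E'
from bl import *
go([.6458,.0595,.145],-174.3); print(r.get_state()["joints"])
E
```

```text
eef_rot: [180.0, -0.0, -66.8]
gripper_width: 0.0355
eef_rot: [180.0, -0.0, -93.7]
gripper_width: 0.0354
eef_rot: [180.0, -0.0, -120.6]
gripper_width: 0.0349
eef_rot: [-180.0, -0.0, -147.5]
gripper_width: 0.0354
eef_rot: [-180.0, -0.0, -174.4]
gripper_width: 0.0351
turn units wz -0.02; then shift units (tool xyz) [ -9.05 -16.79  -0.  ] now [0.4324 0.3757 0.1449] [-180.    -0.  -174.4]
[ 6.05449023e+01  1.42948931e+01 -1.80872996e+01 -1.39468625e-02
 -5.76544369e+01 -1.44901959e+02]
```

```bash
for i in 1 2 3; do python3 -m pendant '[[[-0.377,-0.7,0,0,0,0,-1],[-0.377,-0.7,0,0,0,0,-1],[-0.377,-0.7,0,0,0,0,-1],[-0.377,-0.7,0,0,0,0,-1],[-0.377,-0.7,0,0,0,0,-1],[-0.377,-0.7,0,0,0,0,-1],[-0.377,-0.7,0,0,0,0,-1],[-0.377,-0.7,0,0,0,0,-1]]]' 25|grep -E 'tcp|width'; done
python3 -m pendant '[[[0,0,0.6,0,0,0,-1],[0,0,0.7,0,0,0,-1],[0,0,0.7,0,0,0,-1],[0,0,0.7,0,0,0,-1],[0,0,0.7,0,0,0,-1],[0,0,0.5,0,0,0,-1],[0,0,0.3,0,0,0,-1],[0,0,0,0,0,0,-1]]]' 25|grep -E 'tcp|width|cont'
python3 - <<'E'
from bl import *
go([.6458,.0595,.0575],-174.3)
f,D,K,C=cap("wrist"); cv2.imwrite("pics/w8.png",f)
E
```

```text
tcp_pos: [0.5047, 0.2694, 0.1453]
gripper_width: 0.0353
tcp_pos: [0.5759, 0.1642, 0.1452]
gripper_width: 0.0349
tcp_pos: [0.6472, 0.0588, 0.1452]
gripper_width: 0.0352
tcp_pos: [0.646, 0.0599, 0.0602]
contact_force: [0.2, 0.7, 0.5]
gripper_width: 0.0353
turn units wz 0.02; then shift units (tool xyz) [ 0.01 -0.02  0.13] now [0.646  0.0599 0.0602] [-1.800e+02 -1.000e-01 -1.742e+02]
```

View pics/w8.png

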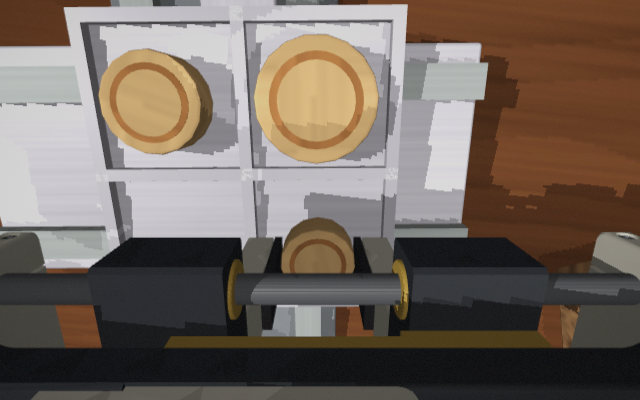

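Blanks a (316,98) and b (150,100) lie flat. Blank c at (318,255) is centred between its ribs, so I release it.

```bash
python3 -m pendant '[[[0,0,0.12,0,0,0,-1],[0,0,0,0,0,0,-1],[0,0,0,0,0,0,0.0],[0,0,0,0,0,0,0.2],[0,0,0,0,0,0,0.2],[0,0,0,0,0,0,0.2],[0,0,-0.3,0,0,0,0.2],[0,0,-0.6,0,0,0,0.2]]]' 25|grep -E 'tcp|width|cont'
python3 -m pendant '[[[0,0,-0.9,0,0,0,0.3],[0,0,-0.9,0,0,0,0.3],[0,0,-0.9,0,0,0,0.3],[0,0,-0.9,0,0,0,0.3],[0.7,0,-0.5,0,0,0,0.3],[0.9,0,0,0,0,0,1],[0.9,0,0,0,0,0,1],[0.9,0,0,0,0,0,1]]]' 25|grep -E 'tcp|width|cont'
python3 - <<'E'
from bl import *
f,D,K,C=wr(.072)
cv2.imwrite("pics/w9.png",f); np.savez("w9.npz",f=f,D=D,K=K,C=C)
blanks(.072)
go([.484,.010,.2],-174.3)
E
```

```text
tcp_pos: [0.6459, 0.0597, 0.0766]
contact_force: [0.2, -0.5, 0.2]
gripper_width: 0.0527
tcp_pos: [0.5773, 0.0528, 0.1594]
contact_force: [0.9, 0.1, -0.1]
gripper_width: 0.0756
w [ 281  159   72   68 3807] [0.5718 0.0501 0.072 ]
w [ 193  166   58   56 2517] [ 0.5803 -0.0226  0.072 ]
top [230 143  24  29 462] [0.6957 0.2734 0.072 ] 0.042
top [302 195  15   6  49] [0.5545 0.0504 0.072 ] 0.076
scene [408 195  30  22 149] [0.3565 0.2604 0.072 ] 0.029
scene [295 197  16  13 161] [ 0.5811 -0.0205  0.072 ] 0.076
scene [314 206  20  16 248] [0.5731 0.0528 0.072 ] 0.076
scene [303 226  13  11 115] [0.6479 0.061  0.072 ] 0.076
scene [346 281  30  35 694] [0.7229 0.2907 0.072 ] 0.037
turn units wz 0.03; then shift units (tool xyz) [ 4.87 -1.67 -2.  ] now [0.5776 0.053  0.1599] [ 1.800e+02  1.000e-01 -1.742e+02]
```

View pics/w9.png

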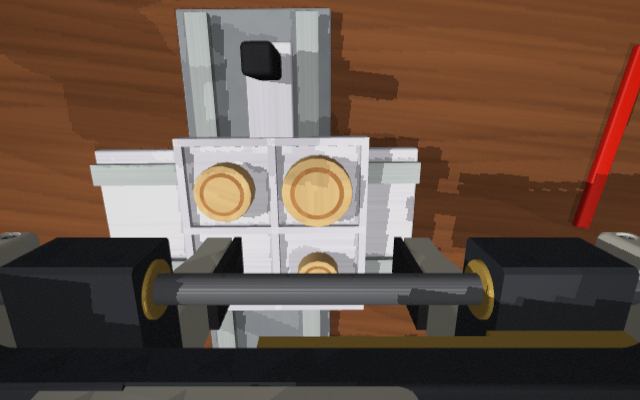

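Blanks a (317,190), b (223,193) and c (318,262) all lie flat inside their compartments, and the knob is at (260,60). Next is the fader.

```bash
for i in 1 2 3; do python3 -m pendant '[[[0.117,-0.8,-0.04,0,0,0,1],[0.117,-0.8,-0.04,0,0,0,1],[0.117,-0.8,-0.04,0,0,0,1],[0.117,-0.8,-0.04,0,0,0,1],[0.117,-0.8,-0.04,0,0,0,1],[0.117,-0.8,-0.04,0,0,0,1],[0.117,-0.8,-0.04,0,0,0,1],[0.117,-0.8,-0.04,0,0,0,1]]]' 25|grep -E 'tcp'; done
python3 - <<'E'
from bl import *
f,D,K,C=cap("wrist"); np.savez("w10.npz",f=f,D=D,K=K,C=C); P=cloud(D,K,C)
hsv=cv2.cvtColor(f,cv2.COLOR_BGR2HSV)
f2=f.copy(); 
m=((hsv[...,2]<60)&(P[...,2]>.045)&(P[...,2]<.062)&(abs(P[...,0]-.46)<.06)&(abs(P[...,1]+.333)<.05))
v,u=np.nonzero(m); print("grip px",m.sum(),u.min(),u.max(),v.min(),v.max(),"c",ray(K,C,u.mean(),v.mean(),.0545), P[m].min(0),P[m].max(0))
m=((hsv[...,1]<60)&(hsv[...,2]>130)&(P[...,2]>.008)&(P[...,2]<.02)&(abs(P[...,0]-.5)<.12)&(abs(P[...,1]+.333)<.06))
q=P[m][:,:2].astype(np.float32); print("track",len(q),cv2.minAreaRect(q))
m=((hsv[...,0]>18)&(hsv[...,0]<35)&(hsv[...,1]>120)&(P[...,2]<.03)&(abs(P[...,0]-.5)<.12)&(abs(P[...,1]+.36)<.06)).astype(np.uint8)
k,l,st,ce=cv2.connectedComponentsWithStats(m)
for i in range(1,k):
    if st[i,4]>10: print("brass",st[i],ce[i],ray(K,C,*ce[i],.018),P[l==i].min(0).round(4),P[l==i].max(0).round(4))
cv2.imwrite("pics/w10.png",f)
E
```

```text
tcp_pos: [0.573, -0.0776, 0.1653]
tcp_pos: [0.5673, -0.2067, 0.1717]
tcp_pos: [0.5615, -0.336, 0.1781]
grip px 835 304 338 42 70 c [ 0.45403953 -0.34548638  0.0545    ] [ 0.44427362 -0.35889234  0.0452894 ] [ 0.46325116 -0.33217312  0.05602095]
track 5642 ((0.5108749270439148, -0.34679606556892395), (0.039968378841876984, 0.16975824534893036), 88.538330078125)
brass [267 112  28  14 240] [276.59166667 119.03333333] [ 0.50858555 -0.38114079  0.018     ] [ 0.5026 -0.3929 -0.0021] [ 0.5162 -0.3647  0.0197]
```

View pics/w10.png

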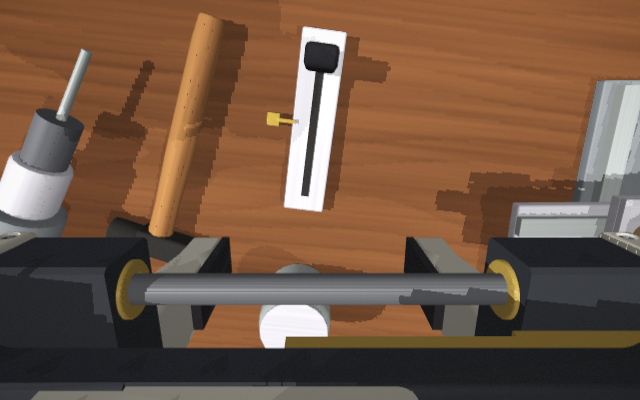

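The view shows the fader grip top at (321,56) and the track from (320,30) to (305,210). The brass blade's tip is at about (297,121).

```bash
python3 - <<'E'
from bl import *
z=np.load("w10.npz"); f,D,K,C=[z[k] for k in "fDKC"]
c=f[108:132,260:306]; hsv=cv2.cvtColor(c,cv2.COLOR_BGR2HSV)
m=((hsv[...,0]>12)&(hsv[...,0]<38)&(hsv[...,1]>90)&(hsv[...,2]>60))
m[:, :]&=True
for u in range(24,46,2):
    vv=np.nonzero(m[:,u])[0]
    if len(vv): print(u+260,vv.min()+108,vv.max()+108,vv.mean()+108,ray(K,C,u+260,vv.mean()+108,.018).round(4))
go([.4538,-.3453,.10],178.5)
E
```

```text
284 111 122 118.5 [ 0.5074 -0.3743  0.018 ]
286 118 130 121.85714285714286 [ 0.5103 -0.3722  0.018 ]
288 111 130 120.85714285714286 [ 0.5092 -0.3704  0.018 ]
290 119 123 121.0 [ 0.5091 -0.3685  0.018 ]
292 112 123 119.5 [ 0.5075 -0.3668  0.018 ]
294 120 122 121.0 [ 0.5087 -0.3648  0.018 ]
turn units wz 1.81; then shift units (tool xyz) [ 5.37 -0.51  3.9 ] now [ 0.5614 -0.3379  0.1781] [-180.    -0.  -174.3]
```

```bash
python3 -m pendant '[[[0,0,0,0,0,0.9,1],[0,0,0,0,0,0.91,1],[0.9,-0.09,0.6,0,0,0,1],[0.9,-0.09,0.6,0,0,0,1],[0.9,-0.09,0.6,0,0,0,1],[0.9,-0.08,0.7,0,0,0,1],[0.9,-0.08,0.7,0,0,0,1],[0.87,-0.08,0.7,0,0,0,1]]]' 25|grep -E 'tcp|eef'
python3 -m pendant '[[[0,0,0,0,0,0,0.3],[0,0,0.5,0,0,0,0.3],[0,0,0.6,0,0,0,0.3],[0,0,0.6,0,0,0,0.3],[0,0,0.6,0,0,0,0.3],[0,0,0.6,0,0,0,0.3],[0,0,0.4,0,0,0,0.3],[0,0,0,0,0,0,0.3]]]' 25|grep -E 'tcp|cont|width'
python3 - <<'E'
from h import *
go([.4538,-.3453,.032],178.5)
E
```

```text
tcp_pos: [0.4533, -0.3425, 0.0997]
eef_rot: [-180.0, 0.0, 178.5]
tcp_pos: [0.4532, -0.3417, 0.0325]
contact_force: [0.0, 0.1, -0.4]
gripper_width: 0.0568
turn units wz 0.01; then shift units (tool xyz) [-0.03 -0.18  0.02] now [ 0.4532 -0.3417  0.0325] [ 1.800e+02 -1.000e-01  1.785e+02]
```

```bash
python3 -m pendant '[[[0,-0.17,0,0,0,0,0.3],[0,0,0,0,0,0,-1],[0,0,0,0,0,0,-1],[0,0,0,0,0,0,-1],[0,0,0,0,0,0,-1],[0,0,0,0,0,0,-1],[0,0,0,0,0,0,-1],[0,0,0,0,0,0,-1]]]' 20
python3 -m pendant '[[[0,0,0,0,0,0,-1],[-0.3,0,0,0,0,0,-1],[-0.5,0,0,0,0,0,-1],[-0.5,0,0,0,0,0,-1],[-0.5,0,0,0,0,0,-1],[-0.5,0,0,0,0,0,-1],[-0.47,0,0,0,0,0,-1],[0,0,0,0,0,0,-1]]]' 20
python3 - <<'E'
from h import *
f,D,K,C=cap("wrist"); np.savez("w11.npz",f=f,D=D,K=K,C=C)
go([.4538,-.3453,.032],178.5)
E
```

```text
time_s: 54.45
tcp_pos: [0.4541, -0.3444, 0.0345]
eef_rot: [179.9, 0.0, 178.5]
contact_force: [-0.5, 8.1, 5.2]
gripper_width: 0.0279
gripper_force: 20.0
time_s: 55.25
tcp_pos: [0.5107, -0.3459, 0.0345]
eef_rot: [180.0, 0.1, 178.6]
contact_force: [2.1, 7.7, 3.4]
gripper_width: 0.0277
gripper_force: 20.0
turn units wz 0.02; then shift units (tool xyz) [ 2.84 -0.05  0.12] now [ 0.5106 -0.3459  0.0345] [1.800e+02 1.000e-01 1.786e+02]
```

```bash
python3 -m pendant '[[[0,0,0,0,0,0,-0.2],[0,0,0,0,0,0,0.3],[0,0,0,0,0,0,0.3],[0,0,0,0,0,0,0.3],[0,0,-0.5,0,0,0,0.3],[0,0,-0.8,0,0,0,0.3],[0,0,-1,0,0,0,0.3],[0,0,-1,0,0,0,0.3]]]' 20|grep -E 'tcp|cont|width'
python3 -m pendant '[[[-0.8,0,-0.9,0,0,0,1],[-0.8,0,-0.9,0,0,0,1],[-0.8,0,-0.9,0,0,0,1],[-0.8,0,-0.9,0,0,0,1],[-0.8,0,-0.2,0,0,0,1],[0,0,0,0,0,0,1],[0,0,0,0,0,0,1],[0,0,0,0,0,0,1]]]' 20|grep -E 'tcp|width'
cat > fd.py <<'E'
from bl import *
f,D,K,C=cap("wrist"); np.savez("wf.npz",f=f,D=D,K=K,C=C); P=cloud(D,K,C); hsv=cv2.cvtColor(f,cv2.COLOR_BGR2HSV)
m=((hsv[...,2]<70)&(P[...,2]>.050)&(P[...,2]<.062)&(abs(P[...,0]-.5)<.1)&(abs(P[...,1]+.345)<.04))
v,u=np.nonzero(m); print("grip",m.sum(),P[m].min(0).round(4),P[m].max(0).round(4),"c",ray(K,C,u.mean(),v.mean(),.0545).round(4))
m=((hsv[...,0]>16)&(hsv[...,0]<36)&(hsv[...,1]>110)&(P[...,2]<.03)&(P[...,2]>.005)&(abs(P[...,0]-.51)<.03)&(P[...,1]>-.380)&(P[...,1]<-.355))
v,u=np.nonzero(m); print("blade",m.sum(),ray(K,C,u.mean(),v.mean(),.018).round(4), np.median(P[m],0).round(4))
q=((hsv[...,1]<60)&(hsv[...,2]>130)&(P[...,2]>.008)&(P[...,2]<.02)&(abs(P[...,0]-.5)<.12)&(abs(P[...,1]+.345)<.06))
print(cv2.minAreaRect(P[q][:,:2].astype(np.float32)))
E
python3 fd.py
```

```text
tcp_pos: [0.5092, -0.3471, 0.1014]
contact_force: [0.7, -0.2, 0.4]
gripper_width: 0.0571
tcp_pos: [0.5884, -0.3488, 0.1758]
gripper_width: 0.0878
grip 773 [ 0.5001 -0.3602  0.0501] [ 0.5193 -0.3337  0.0562] c [ 0.5097 -0.3468  0.0545]
blade 90 [ 0.5089 -0.3739  0.018 ] [ 0.509  -0.375   0.0174]
((0.5130540728569031, -0.3468155562877655), (0.03999321162700653, 0.16541741788387299), 88.58827209472656)
```

The fader grip and blade agree along the track to about 0.1 mm. Next I turn the wrist to look at the spindle tip from the robot's side.

```bash
for i in 1 2 3 4 5 6; do python3 -m pendant '[[[0,0,-0.04,0,0,-0.94,1],[0,0,-0.04,0,0,-0.94,1],[0,0,-0.04,0,0,-0.94,1],[0,0,-0.04,0,0,-0.94,1],[0,0,-0.04,0,0,-0.94,1],[0,0,-0.04,0,0,-0.94,1],[0,0,-0.04,0,0,-0.94,1],[0,0,-0.04,0,0,-0.94,1]]]'|grep -E 'eef'; done
python3 - <<'E'
from h import *
go([.56,.02,.215],0)
E
```

```text
eef_rot: [180.0, -0.0, -151.2]
eef_rot: [180.0, -0.0, -121.2]
eef_rot: [180.0, 0.0, -91.1]
eef_rot: [180.0, 0.0, -61.0]
eef_rot: [180.0, 0.0, -30.9]
eef_rot: [-180.0, 0.0, -0.8]
turn units wz -0.21; then shift units (tool xyz) [ -1.43 -18.45  -0.03] now [ 0.5886 -0.349   0.2144] [-180.     0.    -0.8]
```

```bash
for i in 1 2 3; do python3 -m pendant '[[[-0.06,-0.77,0,0,0,0,1],[-0.06,-0.77,0,0,0,0,1],[-0.06,-0.77,0,0,0,0,1],[-0.06,-0.77,0,0,0,0,1],[-0.06,-0.77,0,0,0,0,1],[-0.06,-0.77,0,0,0,0,1],[-0.06,-0.77,0,0,0,0,1],[-0.06,-0.77,0,0,0,0,1]]]'|grep -E 'tcp'; done
python3 -m pendant '[[[0,0,0,0,1,0,1],[0,0,0,0,1,0,1],[0,0,0,0,1,0,1],[0,0,0,0,1,0,1],[0,0,0,0,1,0,1],[0,0,0,0,1,0,1],[0,0,0,0,1,0,1],[0,0,0,0,1,0,1]]]'
python3 - <<'E'
from bl import *
f,D,K,C=cap("wrist"); np.savez("w12.npz",f=f,D=D,K=K,C=C); 
u,v=proj(K,C,(.757,.02,.09)); print(u,v,r.get_state()["tcp_pos"],proj(K,C,(.757,.02,.132)))
u0,v0=int(u)-60,max(0,int(v)-60)
cv2.imwrite("pics/w12.png",np.vstack([cv2.resize(f,(480,300)),cv2.resize(f[v0:v0+75,u0:u0+120],(480,300),interpolation=cv2.INTER_CUBIC)])); print(u0,v0)
E
```

```text
tcp_pos: [0.5817, -0.2242, 0.2145]
tcp_pos: [0.5742, -0.101, 0.2145]
tcp_pos: [0.5667, 0.0224, 0.2145]
time_s: 64.95
tcp_pos: [0.568, 0.0208, 0.2162]
eef_rot: [180.0, -31.5, -1.0]
contact_force: [2.5, -3.0, 2.0]
gripper_width: 0.0874
gripper_force: 0.0
313.65785627062905 80.1869250932681 [0.56602891 0.02096225 0.21439908] (np.float64(313.179036344736), np.float64(52.663000838718744))
253 20
```

View pics/w12.png

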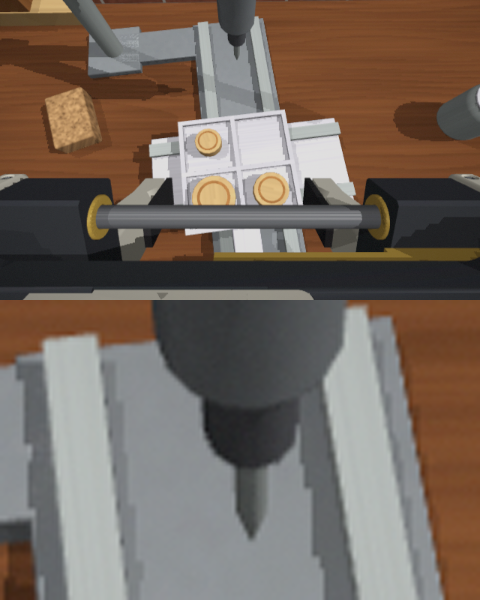

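The picture shows the spindle point's tip at full-image (316,80), with the blanks in the tray below it. I measure the tip, then the blanks from straight above.

```bash
cat > tip.py <<'E'
from bl import *
f,D,K,C=cap("wrist"); np.savez("w13.npz",f=f,D=D,K=K,C=C); P=cloud(D,K,C)
u,v=proj(K,C,(.757,.02,.09)); u,v=int(u),int(v)
b=(P[...,2]>.085)&(P[...,2]<.131)&(abs(P[...,0]-.757)<.02)&(abs(P[...,1]-.02)<.02)
vv,uu=np.nonzero(b); print(b.sum(),P[b].mean(0).round(4))
for w in range(vv.min(),vv.max()+1):
    x=uu[vv==w]
    if len(x): print(w,x.min(),x.max(),P[w,x].mean(0).round(4))
w=vv.max()+1; x=uu[vv>=vv.max()-1].mean()
print("tip",ray(K,C,x,w,.09),r.get_state()["tcp_pos"])
# blanks: top face ellipse
hsv=cv2.cvtColor(f,cv2.COLOR_BGR2HSV)
for z in (.072,):
    m=((P[...,2]>.0695)&(P[...,2]<.0755)&(hsv[...,1]>60)&(hsv[...,2]>110)).astype(np.uint8)
    k,l,st,ce=cv2.connectedComponentsWithStats(m)
    for i in range(1,k):
        if st[i,4]>150: q=P[l==i]; print(st[i],((q.min(0)+q.max(0))/2).round(4),(q.max(0)-q.min(0)).round(4))
E
python3 tip.py
```

```text
131 [0.7559 0.0181 0.111 ]
54 325 325 [0.7534 0.0098 0.1306]
56 309 322 [0.7513 0.0185 0.1306]
57 321 322 [0.7506 0.013  0.1301]
58 312 320 [0.7513 0.0182 0.1279]
59 312 320 [0.7565 0.0179 0.1197]
60 312 320 [0.7565 0.0179 0.1184]
61 312 319 [0.7562 0.0184 0.1173]
62 312 319 [0.7562 0.0184 0.1157]
63 312 319 [0.7563 0.0184 0.1142]
64 312 319 [0.7559 0.0184 0.1132]
65 312 319 [0.7564 0.0184 0.1111]
66 312 319 [0.7564 0.0184 0.1096]
67 312 319 [0.7563 0.0184 0.1081]
68 312 319 [0.7563 0.0184 0.1066]
69 312 319 [0.7564 0.0184 0.105 ]
70 313 319 [0.7558 0.0179 0.1042]
71 313 319 [0.756  0.0179 0.1024]
72 314 318 [0.7559 0.0179 0.1009]
73 314 318 [0.7564 0.0179 0.0985]
74 315 317 [0.7566 0.0179 0.0967]
75 315 317 [0.7575 0.0179 0.0937]
76 316 316 [0.7584 0.0179 0.0908]
tip [0.75777498 0.01789735 0.09      ] [0.56641385 0.01831321 0.21452731]
[259 169  36  34 906] [0.6473 0.0587 0.0718] [0.0344 0.0352 0.0046]
[ 338  228   47   45 1714] [ 0.582  -0.0228  0.072 ] [0.042  0.0441 0.0049]
[ 255  232   59   41 2006] [0.5808 0.0503 0.0721] [0.0381 0.055  0.005 ]
```

```bash
python3 -m pendant '[[[0,0,0,0,-1,0,1],[0,0,0,0,-1,0,1],[0,0,0,0,-1,0,1],[0,0,0,0,-1,0,1],[0,0,0,0,-1,0,1],[0,0,0,0,-1,0,1],[0,0,0,0,-1,0,1],[0,0,0,0,-1,0,1]]]' |grep eef
for i in 1 2 3 4 5 6; do python3 -m pendant '[[[0,0,0.03,0,0,0.903,1],[0,0,0.03,0,0,0.903,1],[0,0,0.03,0,0,0.903,1],[0,0,0.03,0,0,0.903,1],[0,0,0.03,0,0,0.903,1],[0,0,0.03,0,0,0.903,1],[0,0,0.03,0,0,0.903,1],[0,0,0.03,0,0,0.903,1]]]'>/dev/null; done
cat > kn.py <<'E'
from bl import *
f,D,K,C=cap("wrist"); np.savez("w14.npz",f=f,D=D,K=K,C=C); P=cloud(D,K,C); hsv=cv2.cvtColor(f,cv2.COLOR_BGR2HSV)
m=(hsv[...,2]<70)&(P[...,2]>.1025)&(P[...,2]<.112)&(P[...,0]<.52)&(P[...,0]>.45)&(abs(P[...,1]-.01)<.04)
q=P[m][:,:2].astype(np.float32); print("knob",m.sum(),cv2.minAreaRect(q),((P[m].min(0)+P[m].max(0))/2).round(4))
m=((P[...,2]>.0695)&(P[...,2]<.0755)&(hsv[...,1]>60)&(hsv[...,2]>110)).astype(np.uint8)
k,l,st,ce=cv2.connectedComponentsWithStats(m)
for i in range(1,k):
    if st[i,4]>150: q=P[l==i]; print(st[i],((q.min(0)+q.max(0))/2).round(4),(q.max(0)-q.min(0)).round(4))
# tray rim
m=(P[...,2]>.055)&(P[...,2]<.062)&(P[...,0]>.52)&(hsv[...,1]<40)&(abs(P[...,1]-.02)<.12)
print("tray near edge fit:")
for y0 in (-.03,0,.03,.06):
    b=m&(abs(P[...,1]-y0)<.004)
    if b.sum(): print(y0,P[b][:,0].min().round(4))
go([.4835,.0075,.15],-174.3)
E
python3 kn.py
```

```text
eef_rot: [180.0, 0.2, -1.2]
knob 756 ((0.4831022322177887, 0.004288223572075367), (0.01919225975871086, 0.018304744735360146), 5.488770484924316) [0.4831 0.0044 0.1051]
[ 323  165   64   61 3040] [0.5724 0.0501 0.072 ] [0.0545 0.0549 0.005 ]
[ 244  172   53   50 2020] [ 0.5807 -0.0228  0.0718] [0.0448 0.0451 0.0043]
[336 257  37  16 465] [0.6381 0.0584 0.0716] [0.0171 0.0336 0.0042]
tray near edge fit:
-0.03 0.5393
0 0.5363
0.03 0.5326
0.06 0.5298
turn units wz -0.16; then shift units (tool xyz) [ 4.36 -0.15  1.89] now [0.5701 0.0191 0.1878] [-1.799e+02 -1.000e-01 -1.749e+02]
```

```bash
python3 -m pendant '[[[0.73,-0.05,0.3,0,0,-0.17,0.3],[0.73,-0.05,0.3,0,0,0,0.3],[0.73,-0.05,0.3,0,0,0,0.3],[0.73,-0.05,0.3,0,0,0,0.3],[0.73,-0.05,0.3,0,0,0,0.3],[0.73,-0.05,0.3,0,0,0,0.3],[0,0,0,0,0,0,0.3],[0,0,0,0,0,0,0.3]]]' 30|grep -E 'tcp|eef|width'
python3 - <<'E'
from h import *
go([.4831,.0046,.086],-174.2)
E
```

```text
tcp_pos: [0.4842, 0.0027, 0.1526]
eef_rot: [-179.8, 0.0, -173.9]
gripper_width: 0.0569
turn units wz 0.08; then shift units (tool xyz) [0.04 0.1  3.33] now [0.4842 0.0027 0.1526] [-179.8    0.  -173.9]
```

```bash
python3 -m pendant '[[[0.04,0.1,0.4,0,0,0.08,0.3],[0,0,0.6,0,0,0,0.3],[0,0,0.6,0,0,0,0.3],[0,0,0.6,0,0,0,0.3],[0,0,0.6,0,0,0,0.3],[0,0,0.5,0,0,0,0.3],[0,0,0,0,0,0,0.3],[0,0,0,0,0,0,0.3]]]' 30|grep -E 'tcp|cont|width'
python3 -m pendant '[[[0,0,0,0,0,0,-0.2],[0,0,0,0,0,0,-0.5],[0,0,0,0,0,0,-1],[0,0,0,0,0,0,-1],[0,0,0,0,0,0,-1],[0,0,0,0,0,0,-1],[0,0,0,0,0,0,-1],[0,0,0,0,0,0,-1]]]' 30
python3 -m pendant '[[[0,0,0,0,0,0,-1],[0,0,0,0,0,0,-1],[0,0,0,0,0,0,-1],[0,0,0,0,0,0,-1],[0,0,0,0,0,0,-1],[0,0,0,0,0,0,-1],[0,0,0,0,0,0,-1],[0,0,0,0,0,0,-1]]]' 30
python3 - <<'E'
from bl import *
f,D,K,C=cap("wrist");P=cloud(D,K,C); hsv=cv2.cvtColor(f,cv2.COLOR_BGR2HSV)
s=r.get_state(); p=np.array(s["tcp_pos"]); print(p,s["eef_rot"])
m=((P[...,2]>.0695)&(P[...,2]<.0755)&(hsv[...,1]>60)&(hsv[...,2]>110)).astype(np.uint8)
k,l,st,ce=cv2.connectedComponentsWithStats(m)
for i in range(1,k):
    if st[i,4]>150: q=P[l==i]; print(st[i],((q.min(0)+q.max(0))/2).round(4),(q.max(0)-q.min(0)).round(4))
blanks(.072,("scene",))
E
```

```text
tcp_pos: [0.4827, 0.003, 0.0858]
contact_force: [1.1, 0.5, 0.3]
gripper_width: 0.0568
time_s: 73.1
tcp_pos: [0.4828, 0.0032, 0.0863]
eef_rot: [-179.7, 0.0, -174.3]
contact_force: [-0.8, 2.1, 2.4]
gripper_width: 0.0198
gripper_force: 30.0
time_s: 73.9
tcp_pos: [0.4829, 0.0031, 0.0863]
eef_rot: [-179.7, 0.0, -174.3]
contact_force: [-1.1, 2.9, 5.4]
gripper_width: 0.0197
gripper_force: 30.0
[0.48282905 0.00306362 0.08628229] [-1.79702267e+02  1.73407680e-02 -1.74309057e+02]
scene [408 195  30  22 153] [0.3567 0.2605 0.072 ] 0.029
scene [294 197  16  13 161] [ 0.5819 -0.0234  0.072 ] 0.076
scene [313 206  20  16 256] [0.573  0.0502 0.072 ] 0.076
scene [302 226  13  11 110] [0.6485 0.0591 0.072 ] 0.075
scene [346 281  30  35 692] [0.7229 0.2907 0.072 ] 0.037
```

```bash
python3 -m pendant '[[[-0.15,-0.04,0,0,0,0,-1],[-0.3,-0.08,0,0,0,0,-1],[-0.4,-0.106,0,0,0,0,-1],[-0.4,-0.106,0,0,0,0,-1],[-0.4,-0.106,0,0,0,0,-1],[-0.4,-0.106,0,0,0,0,-1],[-0.4,-0.106,0,0,0,0,-1],[-0.4,-0.106,0,0,0,0,-1]]]' 30|grep -E 'tcp|cont|width'
python3 -m pendant '[[[-0.4,-0.106,0,0,0,0,-1],[-0.4,-0.106,0,0,0,0,-1],[-0.4,-0.106,0,0,0,0,-1],[-0.4,-0.106,0,0,0,0,-1],[-0.4,-0.106,0,0,0,0,-1],[-0.4,-0.106,0,0,0,0,-1],[-0.4,-0.106,0,0,0,0,-1],[-0.4,-0.106,0,0,0,0,-1]]]' 30|grep -E 'tcp|cont|width'
python3 -m pendant '[[[-0.4,-0.106,0,0,0,0,-1],[-0.4,-0.106,0,0,0,0,-1],[-0.4,-0.106,0,0,0,0,-1],[-0.4,-0.106,0,0,0,0,-1],[-0.4,-0.106,0,0,0,0,-1],[-0.4,-0.106,0,0,0,0,-1],[-0.3,-0.08,0,0,0,0,-1],[-0.2,-0.05,0,0,0,0,-1]]]' 30|grep -E 'tcp|cont|width'
python3 -m pendant '[[[-0.11,-0.03,0,0,0,0,-1],[0,0,0,0,0,0,-1],[0,0,0,0,0,0,-1],[0,0,0,0,0,0,-1],[0,0,0,0,0,0,-1],[0,0,0,0,0,0,-1],[0,0,0,0,0,0,-1],[0,0,0,0,0,0,-1]]]' 30
cat > chk.py <<'E'
from bl import *
blanks(.072,("scene","top"))
f,D,K,C=cap("scene"); P=cloud(D,K,C)
b=(P[...,2]>.085)&(P[...,2]<.128)&(abs(P[...,0]-.757)<.02)&(abs(P[...,1]-.02)<.02)
vv,uu=np.nonzero(b)
for w in range(vv.min(),vv.max()+1):
    x=uu[vv==w]
    if len(x): print(w,x.min(),x.max(),P[w,x].mean(0).round(4))
x=uu[vv==vv.max()].mean(); print("tip?",ray(K,C,x,vv.max()+.5,.09))
u,v=proj(K,C,(.758,.018,.09)); u,v=int(u),int(v)
np.savez("sc.npz",f=f,D=D,K=K,C=C); print(u,v); print(f[v-10:v+6,u-8:u+9].mean(-1).astype(int))
go([.6679,-.0267,.0863],-174.3)
E
python3 chk.py
```

```text
tcp_pos: [0.5409, -0.0065, 0.0863]
contact_force: [-3.6, 1.8, 6.7]
gripper_width: 0.0194
tcp_pos: [0.6061, -0.017, 0.0863]
contact_force: [-3.7, 1.7, 6.4]
gripper_width: 0.0196
tcp_pos: [0.6655, -0.0265, 0.0863]
contact_force: [-3.1, 2.3, 5.6]
gripper_width: 0.0196
time_s: 77.2
tcp_pos: [0.668, -0.0269, 0.0864]
eef_rot: [-179.7, 0.0, -174.3]
contact_force: [1.4, 0.3, 0.8]
gripper_width: 0.0197
gripper_force: 30.0
scene [408 195  30  22 153] [0.3566 0.2607 0.072 ] 0.029
scene [242 229  17  17 198] [ 0.767  -0.0526  0.072 ] 0.077
scene [261 240  20  18 252] [0.7618 0.02   0.072 ] 0.077
scene [247 263  14  12 139] [0.8329 0.0284 0.072 ] 0.075
scene [346 299  22  17 179] [0.7522 0.2962 0.072 ] 0.036
top [309 111  11   7  48] [0.84   0.0314 0.072 ] 0.079
239 270 271 [0.7593 0.0249 0.1209]
240 269 271 [0.7596 0.0228 0.1149]
241 269 272 [0.7593 0.0238 0.1109]
242 270 272 [0.7579 0.0236 0.1047]
243 270 271 [0.7594 0.0227 0.101 ]
244 271 271 [0.7587 0.0233 0.0961]
tip? [0.7570955  0.02109996 0.09      ]
269 244
[[246 236 221 198 152 105  89  90  90  88  94 103 123 153 181 194 197]
 [249 247 2
[... 473 characters left out ...]
167 134 116]
 [202 220 242 249 239 221 200 180 154 128 141 169 180 177 166 147 124]
 [214 236 249 245 232 212 192 183 169 147 156 182 191 186 174 160 137]
 [229 248 245 233 218 199 191 191 188 177 180 197 205 200 192 180 156]
 [243 248 237 222 204 201 202 201 199 197 199 205 207 204 201 195 175]
 [249 240 226 209 201 211 214 208 203 203 204 205 204 201 203 202 187]
 [236 229 217 200 203 216 219 216 210 205 203 202 201 202 203 202 191]
 [214 220 212 195 203 217 222 222 218 208 201 200 202 202 203 202 189]
 [209 222 214 196 203 218 223 223 221 211 203 201 201 203 204 201 184]]
turn units wz -0.00; then shift units (tool xyz) [0.   0.01 0.  ] now [ 0.668  -0.0269  0.0864] [-179.7    0.  -174.3]
```

Held under the tip, blank a agrees in the scene view to about 1 mm. I hold it longer, then bring b.

```bash
for i in 1 2; do python3 -m pendant '[[[0,0,0,0,0,0,-1],[0,0,0,0,0,0,-1],[0,0,0,0,0,0,-1],[0,0,0,0,0,0,-1],[0,0,0,0,0,0,-1],[0,0,0,0,0,0,-1],[0,0,0,0,0,0,-1],[0,0,0,0,0,0,-1]]]' 30|grep -E 'tcp|time'; done
python3 -m pendant '[[[0.02,0.1,0,0,0,0,-1],[0.03,0.2,0,0,0,0,-1],[0,0.3,0,0,0,0,-1],[0,0.3,0,0,0,0,-1],[0,0.3,0,0,0,0,-1],[0,0.3,0,0,0,0,-1],[0,0.3,0,0,0,0,-1],[0,0.3,0,0,0,0,-1]]]' 30|grep -E 'tcp|cont|width'
python3 -m pendant '[[[0,0.3,0,0,0,0,-1],[0,0.3,0,0,0,0,-1],[0,0.3,0,0,0,0,-1],[0,0.3,0,0,0,0,-1],[0,0.2,0,0,0,0,-1],[0,0.1,0,0,0,0,-1],[0,0.07,0,0,0,0,-1],[0,0,0,0,0,0,-1]]]' 30|grep -E 'tcp|cont|width'
python3 -m pendant '[[[0,0,0,0,0,0,-1],[0,0,0,0,0,0,-1],[0,0,0,0,0,0,-1],[0,0,0,0,0,0,-1],[0,0,0,0,0,0,-1],[0,0,0,0,0,0,-1],[0,0,0,0,0,0,-1],[0,0,0,0,0,0,-1]]]' 30|grep -E 'tcp|time'
python3 - <<'E'
from bl import *
blanks(.072,("scene",)); go([.4829+.1767,.0031+.0431,.0863],-174.3)
E
```

```text
time_s: 78.15
tcp_pos: [0.6677, -0.0268, 0.0864]
time_s: 78.95
tcp_pos: [0.6678, -0.0268, 0.0864]
tcp_pos: [0.6621, 0.0154, 0.0864]
contact_force: [-0.6, -2.7, 6.4]
gripper_width: 0.0195
tcp_pos: [0.6588, 0.0467, 0.0863]
contact_force: [-2.1, -1.5, 7.8]
gripper_width: 0.0191
time_s: 81.35
tcp_pos: [0.6588, 0.0467, 0.0863]
scene [408 195  30  22 148] [0.3565 0.2603 0.072 ] 0.029
scene [263 242  17  16 182] [0.7592 0.0206 0.072 ] 0.076
scene [270 276  14  13 146] [0.8235 0.1023 0.072 ] 0.075
scene [346 292  23  24 309] [0.7445 0.2946 0.072 ] 0.036
turn units wz -0.00; then shift units (tool xyz) [-0.04 -0.03  0.  ] now [0.6588 0.0467 0.0863] [-179.7   -0.  -174.3]
```

```bash
for i in 1 2; do python3 -m pendant '[[[0,0,0,0,0,0,-1],[0,0,0,0,0,0,-1],[0,0,0,0,0,0,-1],[0,0,0,0,0,0,-1],[0,0,0,0,0,0,-1],[0,0,0,0,0,0,-1],[0,0,0,0,0,0,-1],[0,0,0,0,0,0,-1]]]' 30|grep -E 'tcp|time'; done
python3 -m pendant '[[[0.1,-0.1,0,0,0,0,-1],[0.2,-0.21,0,0,0,0,-1],[0.3,-0.31,0,0,0,0,-1],[0.3,-0.31,0,0,0,0,-1],[0.3,-0.31,0,0,0,0,-1],[0.3,-0.31,0,0,0,0,-1],[0.3,-0.31,0,0,0,0,-1],[0.3,-0.31,0,0,0,0,-1]]]' 30|grep -E 'tcp|cont|width'
python3 -m pendant '[[[0.3,-0.31,0,0,0,0,-1],[0.3,-0.31,0,0,0,0,-1],[0.3,-0.31,0,0,0,0,-1],[0.3,-0.31,0,0,0,0,-1],[0.2,-0.2,0,0,0,0,-1],[0.1,-0.1,0,0,0,0,-1],[0.05,-0.05,0,0,0,0,-1],[0,0,0,0,0,0,-1]]]' 30|grep -E 'tcp|cont|width'
python3 -m pendant '[[[0,0,0,0,0,0,-1],[0,0,0,0,0,0,-1],[0,0,0,0,0,0,-1],[0,0,0,0,0,0,-1],[0,0,0,0,0,0,-1],[0,0,0,0,0,0,-1],[0,0,0,0,0,0,-1],[0,0,0,0,0,0,-1]]]' 30|grep -E 'tcp|time'
python3 - <<'E'
from bl import *
blanks(.072,("scene",)); go([.5936,-.0353,.0863],-174.3)
E
```

```text
time_s: 82.2
tcp_pos: [0.6588, 0.0467, 0.0863]
time_s: 83.0
tcp_pos: [0.6588, 0.0467, 0.0863]
tcp_pos: [0.6216, -0.0018, 0.0863]
contact_force: [2.1, 3.8, 4.5]
gripper_width: 0.0197
tcp_pos: [0.5939, -0.0362, 0.0863]
contact_force: [0.8, 1.3, 4.5]
gripper_width: 0.0198
time_s: 85.4
tcp_pos: [0.594, -0.0362, 0.0863]
scene [408 195  30  22 155] [0.3569 0.2608 0.072 ] 0.029
scene [281 222  17  16 171] [0.6761 0.0138 0.072 ] 0.075
scene [264 243  14  12 120] [0.7595 0.0191 0.072 ] 0.075
scene [346 280  30  36 694] [0.723  0.2909 0.072 ] 0.038
turn units wz -0.00; then shift units (tool xyz) [ 0.01  0.05 -0.  ] now [ 0.5939 -0.0362  0.0863] [-1.797e+02 -1.000e-01 -1.743e+02]
```

```bash
python3 - <<'E'
from bl import *
f,D,K,C=cap("scene");P=cloud(D,K,C);hsv=cv2.cvtColor(f,cv2.COLOR_BGR2HSV)
m=(f.min(-1)<150)&(hsv[...,1]>50)&(P[...,2]>.067)&(P[...,2]<.078)&(abs(P[...,0]-.758)<.035)&(abs(P[...,1]-.018)<.035)
q=P[m]; print(len(q),((q.min(0)+q.max(0))/2).round(4),np.ptp(q,0).round(4))
for u,v in((270,243.5),(270,244),(270.5,244)): print(ray(K,C,u,v,.09).round(4))
c=f[232:262,255:290]; print("")
for v in range(236,250,1): print(v,f[v,262:280].mean(-1).astype(int))
E
for i in 1 2; do python3 -m pendant '[[[0,0,0,0,0,0,-1],[0,0,0,0,0,0,-1],[0,0,0,0,0,0,-1],[0,0,0,0,0,0,-1],[0,0,0,0,0,0,-1],[0,0,0,0,0,0,-1],[0,0,0,0,0,0,-1],[0,0,0,0,0,0,-1]]]' 30|grep -E 'tcp|time'; done
```

```text
33 [0.76   0.0239 0.0713] [0.03   0.0296 0.0075]
[0.7565 0.0168 0.09  ]
[0.7576 0.0179 0.09  ]
[0.7568 0.019  0.09  ]

236 [248 249 247 224 162  90  66  66  65  74 101 117 120 143 175 192 196 197]
237 [248 249 248 238 204 142  89  71  70 100 147 157 131 125 156 181 193 196]
238 [248 248 249 245 230 193 136  93  90 127 172 176 140 115 132 166 188 196]
239 [248 247 247 244 235 207 157 117 114 154 197 198 160 120 116 144 176 193]
240 [251 247 244 236 217 185 151 129 127 170 219 229 203 157 122 122 156 184]
241 [255 251 245 224 190 169 168 147 130 173 224 242 234 208 171 129 133 166]
242 [255 254 241 205 173 190 211 189 144 173 220 241 244 240 221 173 127 142]
243 [255 249 221 183 172 203 225 208 161 168 205 225 235 243 244 212 145 121]
244 [250 226 195 183 194 207 212 200 174 173 186 197 209 227 240 228 178 128]
245 [229 201 196 210 220 213 200 195 193 194 193 186 186 202 225 234 218 171]
246 [201 197 219 232 226 211 203 203 204 205 203 196 187 188 211 235 241 211]
247 [198 222 240 237 218 209 214 212 207 204 203 202 193 185 198 224 238 226]
248 [221 248 250 233 212 210 221 220 209 203 203 203 196 182 186 206 227 234]
249 [239 255 252 231 211 208 221 222 214 204 203 201 192 180 180 189 215 238]
time_s: 86.3
tcp_pos: [0.5939, -0.0362, 0.0863]
time_s: 87.1
tcp_pos: [0.594, -0.0362, 0.0863]
```

All three blanks have been dwelt under the point. I release the knob, then put the fader off.

```bash
python3 -m pendant '[[[0,0,0,0,0,0,-0.4],[0,0,0,0,0,0,0],[0,0,0,0,0,0,0.2],[0,0,0,0,0,0,0.3],[0,0,-0.3,0,0,0,0.3],[0,0,-0.7,0,0,0,0.3],[0,0,-1,0,0,0,0.3],[0,0,-1,0,0,0,0.3]]]' 30|grep -E 'tcp|cont|width'
python3 -m pendant '[[[0,0,-1,0,0,0,0.3],[0,0,-0.8,0,0,0.36,0.3],[0,0,0,0,0,0.36,0.3],[0,0,0,0,0,0.36,0.3],[0,0,0,0,0,0.36,0.3],[0,0,0,0,0,0.36,0.3],[0,0,0,0,0,0,0.3],[0,0,0,0,0,0,0.3]]]' 30|grep -E 'tcp|eef'
python3 - <<'E'
from h import *
go([.5885,-.3490,.18],178.5)
E
```

```text
tcp_pos: [0.5941, -0.0356, 0.1473]
contact_force: [0.4, -0.2, 0.4]
gripper_width: 0.057
tcp_pos: [0.5941, -0.0354, 0.1819]
eef_rot: [-179.7, -0.0, 178.5]
turn units wz 0.00; then shift units (tool xyz) [ -0.13 -15.68   0.1 ] now [ 0.5941 -0.0354  0.1819] [-179.7   -0.   178.5]
```

```bash
for i in 1 2; do python3 -m pendant '[[[0,-0.98,0,0,0,0,0.3],[0,-0.98,0,0,0,0,0.3],[0,-0.98,0,0,0,0,0.3],[0,-0.98,0,0,0,0,0.3],[0,-0.98,0,0,0,0,0.3],[0,-0.98,0,0,0,0,0.3],[0,-0.98,0,0,0,0,0.3],[0,-0.98,0,0,0,0,0.3]]]' 20|grep -E 'tcp'; done
python3 fd.py
python3 - <<'E'
from h import *
go([.5097,-.3462,.0345],178.5)
E
```

```text
tcp_pos: [0.59, -0.1929, 0.183]
tcp_pos: [0.5859, -0.3498, 0.1838]
grip 722 [ 0.4997 -0.3605  0.0501] [ 0.5193 -0.3341  0.056 ] c [ 0.5095 -0.3471  0.0545]
blade 80 [ 0.5088 -0.3738  0.018 ] [ 0.5089 -0.3747  0.0175]
((0.5108916163444519, -0.34679585695266724), (0.0399700291454792, 0.16898411512374878), 88.54924011230469)
turn units wz -0.01; then shift units (tool xyz) [3.8  0.21 7.45] now [ 0.5856 -0.3523  0.1836] [-179.7   -0.   178.4]
```

```bash
python3 -m pendant '[[[0.9,0.1,0,0,0,0,0.3],[0.95,0.11,0,0,0,0,0.3],[0.95,0,0.5,0,0,0,0.3],[0.95,0,0.95,0,0,0,0.3],[0.05,0,1,0,0,0,0.3],[0,0,1,0,0,0,0.3],[0,0,1,0,0,0,0.3],[0,0,1,0,0,0,0.3]]]' 20|grep -E 'tcp'
python3 -m pendant '[[[0,0,0.9,0,0,0,0.3],[0,0,0.7,0,0,0,0.3],[0,0,0.4,0,0,0,0.3],[0,0,0,0,0,0,0.3],[0,0,0,0,0,0,0],[0,0,0,0,0,0,-1],[0,0,0,0,0,0,-1],[0,0,0,0,0,0,-1]]]' 20|grep -E 'tcp|cont|width'
python3 -m pendant '[[[0,0,0,0,0,0,-1],[0,0,0,0,0,0,-1],[0,0,0,0,0,0,-1],[0,0,0,0,0,0,-1],[0,0,0,0,0,0,-1],[0,0,0,0,0,0,-1],[0,0,0,0,0,0,-1],[0,0,0,0,0,0,-1]]]' 20|grep -E 'tcp|cont|width'
```

```text
tcp_pos: [0.5102, -0.3435, 0.0743]
tcp_pos: [0.5107, -0.3438, 0.0357]
contact_force: [-0.9, -12.6, 1.6]
gripper_width: 0.0304
tcp_pos: [0.5108, -0.3451, 0.0359]
contact_force: [-1.0, -8.2, -0.3]
gripper_width: 0.0278
```

```bash
python3 -m pendant '[[[0.3,0.05,0,0,0,0,-1],[0.5,0.05,0,0,0,0,-1],[0.5,0,0,0,0,0,-1],[0.5,0,0,0,0,0,-1],[0.5,0,0,0,0,0,-1],[0.5,0,0,0,0,0,-1],[0.2,0,0,0,0,0,-1],[0,0,0,0,0,0,-1]]]' 20
python3 -m pendant '[[[0,0,0,0,0,0,-1],[0,0,0,0,0,0,-1],[0,0,0,0,0,0,-0.2],[0,0,0,0,0,0,0.3],[0,0,0,0,0,0,0.3],[0,0,-0.5,0,0,0,0.3],[0,0,-0.8,0,0,0,0.3],[0,0,-1,0,0,0,0.3]]]' 20|grep -E 'tcp|cont|width'
python3 -m pendant '[[[-0.8,0,-0.9,0,0,0,0.3],[-0.8,0,-0.9,0,0,0,0.3],[-0.8,0,-0.9,0,0,0,0.3],[-0.8,0,-0.9,0,0,0,0.3],[-0.8,0,-0.9,0,0,0,0.3],[-0.8,0,-0.5,0,0,0,0.3],[-0.8,0,0,0,0,0,0.3],[0,0,0,0,0,0,0.3]]]' 20|grep -E 'tcp|width'
python3 fd.py
python3 - <<'E'
from h import *
go([.60,-.036,.185],-174.3)
E
```

```text
time_s: 93.55
tcp_pos: [0.4523, -0.3433, 0.0359]
eef_rot: [-179.4, 0.3, 178.5]
contact_force: [2.9, -20.6, -9.9]
gripper_width: 0.0277
gripper_force: 20.0
tcp_pos: [0.4498, -0.3392, 0.0815]
contact_force: [0.5, -0.2, -0.9]
gripper_width: 0.0568
tcp_pos: [0.5638, -0.3417, 0.1819]
gripper_width: 0.0569
grip 797 [ 0.4428 -0.3586  0.0501] [ 0.461  -0.3324  0.0565] c [ 0.4521 -0.3453  0.0545]
blade 82 [ 0.5083 -0.3742  0.018 ] [ 0.5084 -0.3752  0.0174]
((0.5109548568725586, -0.3468363583087921), (0.03998585045337677, 0.16858422756195068), 88.54427337646484)
turn units wz -1.79; then shift units (tool xyz) [-3.38 15.02 -0.18] now [ 0.5626 -0.3416  0.1813] [-179.7    0.   178.5]
```

```bash
python3 -m pendant '[[[0,0,0,0,0,-0.36,0.3],[0,0,0,0,0,-0.36,0.3],[0,0,0,0,0,-0.36,0.3],[0,0,0,0,0,-0.36,0.3],[0,0,0,0,0,-0.35,0.3],[-0.28,0.94,0,0,0,0,0.3],[-0.28,0.94,0,0,0,0,0.3],[-0.28,0.94,0,0,0,0,0.3]]]' 30|grep -E 'tcp'
python3 -m pendant '[[[-0.28,0.94,0,0,0,0,0.3],[-0.28,0.94,0,0,0,0,0.3],[-0.28,0.94,0,0,0,0,0.3],[-0.28,0.94,0,0,0,0,0.3],[-0.28,0.94,0,0,0,0,0.3],[-0.28,0.94,0,0,0,0,0.3],[-0.28,0.94,0,0,0,0,0.3],[-0.28,0.94,0,0,0,0,0.3]]]' 30|grep -E 'tcp'
python3 -m pendant '[[[0,0.94,0,0,0,0,0.3],[0,0.94,0,0,0,0,0.3],[0,0.94,0,0,0,0,0.3],[0,0.94,0,0,0,0,0.3],[0,0.94,0,0,0,0,0.3],[0,0,0,0,0,0,0.3],[0,0,0,0,0,0,0.3],[0,0,0,0,0,0,0.3]]]' 30|grep -E 'tcp'
python3 - <<'E'
from bl import *
blanks(.072,("scene",))
go([.594,-.0358,.0863],-174.3)
E
```

```text
tcp_pos: [0.5732, -0.2838, 0.1806]
tcp_pos: [0.6032, -0.1294, 0.18]
tcp_pos: [0.5939, -0.0371, 0.1794]
scene [408 195  30  22 151] [0.3566 0.2601 0.072 ] 0.028
scene [281 222  17  16 169] [0.6761 0.0141 0.072 ] 0.076
scene [264 243  14  12 122] [0.7594 0.019  0.072 ] 0.075
scene [346 281  30  35 695] [0.7229 0.2909 0.072 ] 0.036
turn units wz -0.02; then shift units (tool xyz) [-0.02  0.07  4.65] now [ 0.5938 -0.0373  0.1794] [-179.7   -0.  -174.4]
```

```bash
python3 -m pendant '[[[0,0.06,0.6,0,0,0,0.3],[0,0,0.75,0,0,0,0.3],[0,0,0.75,0,0,0,0.3],[0,0,0.75,0,0,0,0.3],[0,0,0.75,0,0,0,0.3],[0,0,0.65,0,0,0,0.3],[0,0,0.4,0,0,0,0.3],[0,0,0,0,0,0,0]]]' 30|grep -E 'tcp|cont'
python3 -m pendant '[[[0,0,0,0,0,0,-0.4],[0,0,0,0,0,0,-1],[0,0,0,0,0,0,-1],[0,0,0,0,0,0,-1],[0,0,0,0,0,0,-1],[0,0,0,0,0,0,-1],[0,0,0,0,0,0,-1],[0,0,0,0,0,0,-1]]]' 30|grep -E 'tcp|cont|width|gripper'
python3 -m pendant '[[[0.1,0,0,0,0,0,-1],[0.2,0,0,0,0,0,-1],[0.35,0,0,0,0,0,-1],[0.4,0,0,0,0,0,-1],[0.4,0,0,0,0,0,-1],[0.4,0,0,0,0,0,-1],[0.4,0,0,0,0,0,-1],[0.4,0,0,0,0,0,-1]]]' 30|grep -E 'tcp|cont|width'
python3 -m pendant '[[[0.4,0,0,0,0,0,-1],[0.4,0,0,0,0,0,-1],[0.4,0,0,0,0,0,-1],[0.4,0,0,0,0,0,-1],[0.35,0,0,0,0,0,-1],[0.25,0,0,0,0,0,-1],[0.2,0,0,0,0,0,-1],[0.1,0,0,0,0,0,-1]]]' 30|grep -E 'tcp|cont|width'
python3 -m pendant '[[[0.1,0,0,0,0,0,-1],[0.1,0,0,0,0,0,-1],[0.1,0,0,0,0,0,-1],[0.1,0,0,0,0,0,-1],[0.1,0,0,0,0,0,-1],[0,0,0,0,0,0,-1],[0,0,0,0,0,0,-1],[0,0,0,0,0,0,-1]]]' 30|grep -E 'tcp|cont|width'
```

```text
tcp_pos: [0.5929, -0.0363, 0.0849]
contact_force: [-0.4, 1.1, -0.2]
tcp_pos: [0.594, -0.0359, 0.0868]
contact_force: [-1.0, 0.7, 5.1]
gripper_width: 0.0198
gripper_force: 30.0
tcp_pos: [0.5405, -0.0415, 0.0868]
contact_force: [3.3, -2.4, 5.6]
gripper_width: 0.0195
tcp_pos: [0.4906, -0.0464, 0.0868]
contact_force: [3.6, -1.5, 5.3]
gripper_width: 0.0194
tcp_pos: [0.4806, -0.0474, 0.0868]
contact_force: [0.9, -2.2, 8.0]
gripper_width: 0.0195
```

No stop force yet, so I keep pulling gently until the near stop is felt.

```bash
for i in 1 2 3; do python3 -m pendant '[[[0.08,0,0,0,0,0,-1],[0.08,0,0,0,0,0,-1],[0.08,0,0,0,0,0,-1],[0,0,0,0,0,0,-1],[0,0,0,0,0,0,-1],[0,0,0,0,0,0,-1],[0,0,0,0,0,0,-1],[0,0,0,0,0,0,-1]]]' 30|grep -E 'tcp|cont|width'; done
```

```text
tcp_pos: [0.476, -0.0478, 0.0868]
contact_force: [2.9, -1.6, 7.4]
gripper_width: 0.0195
tcp_pos: [0.4712, -0.0483, 0.0868]
contact_force: [1.5, -1.5, 7.9]
gripper_width: 0.0197
tcp_pos: [0.4664, -0.0488, 0.0867]
contact_force: [1.4, -2.0, 7.6]
gripper_width: 0.0195
```

```bash
python3 - <<'E'
from bl import *
blanks(.072,("scene",))
E
for i in 1 2 3; do python3 -m pendant '[[[0.1,0,0,0,0,0,-1],[0.1,0,0,0,0,0,-1],[0.1,0,0,0,0,0,-1],[0,0,0,0,0,0,-1],[0,0,0,0,0,0,-1],[0,0,0,0,0,0,-1],[0,0,0,0,0,0,-1],[0,0,0,0,0,0,-1]]]' 30|grep -E 'tcp|cont'; done
python3 - <<'E'
from bl import *
blanks(.072,("scene",))
E
```

```text
scene [285 186  16  12 150] [ 0.5653 -0.0751  0.072 ] 0.076
scene [303 194  20  15 230] [ 0.5564 -0.0013  0.072 ] 0.076
scene [408 195  30  22 152] [0.3567 0.2608 0.072 ] 0.03
scene [292 213  13  11 107] [0.6318 0.0066 0.072 ] 0.075
scene [346 281  30  35 695] [0.723  0.2908 0.072 ] 0.037
tcp_pos: [0.4604, -0.0494, 0.0867]
contact_force: [1.1, -1.3, 8.8]
tcp_pos: [0.4591, -0.0483, 0.0869]
contact_force: [17.2, -0.6, -11.2]
tcp_pos: [0.458, -0.0471, 0.0874]
contact_force: [33.1, 1.5, -27.7]
scene [287 185  16  12 150] [ 0.5575 -0.0731  0.072 ] 0.075
scene [306 193  19  15 224] [5.491e-01 5.000e-04 7.200e-02] 0.076
scene [408 195  30  22 152] [0.3566 0.2602 0.072 ] 0.029
scene [294 212  13  10 102] [0.6245 0.0082 0.072 ] 0.075
scene [346 281  30  35 692] [0.7229 0.2908 0.072 ] 0.037
```

The near stop is reached. I ease the load, let go and retreat.

```bash
python3 -m pendant '[[[-0.15,0,0,0,0,0,-1],[-0.15,0,0,0,0,0,-1],[0,0,0,0,0,0,-1],[0,0,0,0,0,0,-0.6],[0,0,0,0,0,0,-0.2],[0,0,0,0,0,0,0.2],[0,0,0,0,0,0,0.3],[0,0,0,0,0,0,0.3]]]' 30|grep -E 'tcp|cont'
python3 -m pendant '[[[0,0,-0.3,0,0,0,0.3],[0,0,-0.7,0,0,0,0.3],[0,0,-1,0,0,0,0.3],[0,0,-1,0,0,0,0.3],[0,0,-1,0,0,0,0.3],[0,0,-1,0,0,0,0.3],[-0.8,0,-0.5,0,0,0,0.3],[-0.8,0,0,0,0,0,0.3]]]' 30|grep -E 'tcp|cont|eef'
python3 -m pendant '[[[-0.8,0,0,0,0,0,0.3],[-0.8,0,0,0,0,0,0.3],[-0.5,0,0,0,0,0,0.3],[0,0,0,0,0,0,0.3],[0,0,0,0,0,0,0.3],[0,0,0,0,0,0,0.3],[0,0,0,0,0,0,0.3],[0,0,0,0,0,0,0.3]]]' 30|grep -E 'tcp|cont|eef'
python3 - <<'E'
from bl import *
blanks(.072,("scene",))
f,D,K,C=cap("wrist");P=cloud(D,K,C);hsv=cv2.cvtColor(f,cv2.COLOR_BGR2HSV)
m=((P[...,2]>.0695)&(P[...,2]<.0755)&(hsv[...,1]>60)&(hsv[...,2]>110)).astype(np.uint8)
k,l,st,ce=cv2.connectedComponentsWithStats(m)
for i in range(1,k):
    if st[i,4]>150: q=P[l==i]; print(st[i],((q.min(0)+q.max(0))/2).round(4),np.ptp(q,0).round(4))
m=(hsv[...,2]<70)&(P[...,2]>.1025)&(P[...,2]<.112)&(abs(P[...,0]-.46)<.04)&(abs(P[...,1]+.05)<.04); print("knob",((P[m].min(0)+P[m].max(0))/2).round(4))
E
```

```text
tcp_pos: [0.4539, -0.05, 0.0859]
contact_force: [1.1, -0.2, 0.1]
tcp_pos: [0.4882, -0.0458, 0.1986]
eef_rot: [-179.7, 0.2, -174.3]
contact_force: [0.6, 0.2, 0.0]
tcp_pos: [0.5284, -0.0418, 0.1967]
eef_rot: [-179.7, 0.0, -174.3]
contact_force: [0.0, -0.1, 0.2]
scene [287 185  15  12 145] [ 0.5587 -0.0743  0.072 ] 0.077
scene [305 193  19  15 222] [ 0.5499 -0.001   0.072 ] 0.075
scene [408 195  30  22 156] [0.3568 0.2609 0.072 ] 0.029
scene [294 212  13  10 107] [0.6247 0.0072 0.072 ] 0.075
scene [346 281  30  35 695] [0.7229 0.2908 0.072 ] 0.037
[ 329  184   62   58 2747] [ 0.5491 -0.0037  0.0719] [0.0545 0.0551 0.0047]
[ 254  190   50   48 1820] [ 0.5573 -0.0765  0.0719] [0.0452 0.0445 0.0047]
knob [ 0.4597 -0.0497  0.1049]
```

```bash
python3 - <<'E'
from h import *
print(r.get_state()["time_s"]); print(r.close_job())
E
```

```text
109.05
the job is handed in; nothing more can be done
None
```

I handed the job in at 109 s: blanks a, b and c each sat still under the spindle point in that order (centred to about 2 mm by the camera measurements), the fader is back at off, and the table is pulled home to its near stop with all three blanks flat in the tray.

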